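# Open the barware box to its hinge stop and deal a whisky disc to each tumbler

## Robot

A 6-joint arm with a two-finger parallel gripper is mounted at the origin on the work surface. World frame = base frame: x ahead of the robot, y to its left, z up, the work surface at z = 0. Lengths are in mm, angles in rad, forces in N, time in s.
With the tool pointing down it reaches from about 375 to 825 mm from the base axis. Payload 5.5 kg.
Tool frame: the origin (TCP) lies where the fingers leave the gripper's body, on its centre line; the fingertips stand arm.tip_reach ahead of it and the grasp point (between the pads) lies 54 mm ahead of it (arm.tip_reach is the distance from the TCP to the fingertips, in mm); z points along the fingers, y is the direction in which the jaws open and shut (so a half turn about z gives the same grasp; the last joint's range is limited). The gripper opens to 85 mm and grips with 20 to 120 N. Pads are 22 mm wide; open, the fingers measure 114 mm over their backs; the gripper's body (76 mm by 85 mm) begins 54 mm behind the grasp point. The pads swing forward as they close: fully open they stand 13 mm farther back than shut.
Start: joints at [1.296, 0.314, -0.047, 1.21, 0, 1.571], TCP at [162.809, 577.484, 303.899] pointing down, gripper open.
Joint ranges: [-2.67, 2.67], [-0.69, 1.73], [-1.03, 1.25], [-2.08, 2.16], [-1.42, 1.45], [-3.14, 3.14]. Speed limits (rad/s): [2.39, 2.39, 3.01, 3.14, 3.14, 3.14].

## Interface

Orientations are given as [roll, pitch, yaw] about the fixed x, y, z axes, in that order (R = Rz(yaw) Ry(pitch) Rx(roll)).
In Python, from bench import arm gives the robot as it stands.
- The arm moves only by the shell command python3 -m handwheel 'ROWS' [FORCE]. ROWS is JSON, a list that holds one entry, the list of rows, each a list of 7 numbers: the shift along the tool's x, y, z in m, then the turn, a rotation vector about the tool's x, y, z in degrees, then the closure, from -1 (fully open) to 1 (shut). A call has 1 to 20 rows; each row shifts and turns the commanded pose from where the row before left it, along the tool's axes as they then stand; what a row does not reach is not made up. A row lasts 1/8 s, in which the tool goes at most 62.5 mm and 10.7 degrees, less where a joint would pass 70% of its speed; a pose out of reach is approached as far as the arm can. A call is refused whole if a number of a shift passes 0.0625 or a number of a turn 10.7, either way. A call with a gripper value outside its range is refused whole. The fingers move at their own pace and stop on an object; FORCE is the grip in N (left out, the last holds). Time passes only in rows, so rows that do not move let the fingers close. It gives the time, the measured TCP pose, the force and the opening at its end, in the units of the state.
- arm.sense(): the state, without advancing time (a new reading comes with each control period).
- arm.camera(name): name is "side" or "top" or "wrist"; returns a dict with "frame" (400x640x3 uint8, red, green, blue), "fx", "fy", "cx", "cy" (pixels), "position" and "attitude" of the camera in the world. Camera axes: x right, y down, z forward; pixel columns grow to the right and rows downward; lengths in mm; the calibration is good to about 2 mm. A picture is of the moment at which its call begins. There is no depth.
- arm.sign_off(): hands the job in, once; it reports no verdict.
The state is a dict: "time": time; "joint_positions": joint angles; "joint_velocities": joint speeds; "joint_torque": joint torques, N m; "tool_pos": TCP position; "ee_rot": TCP orientation; "force": force on the tool from outside, world axes, zero at the start; "moment": the same for the moment, N m; "width": finger opening in mm.
Only numpy, scipy, OpenCV 4.12 (cv2) and the standard library are available. Lean on these libraries where they do the work, as an engineer would, in place of code of your own. Each camera call takes 0.05 s, during which the arm holds its last target.

## Task

Open the lid of the walnut box by its brass bar pull and swing it right back, in hand all the way, until you feel it meet the stop in its hinges; do not let it drop onto the stop or force it past, and leave it resting there. Then deal the two whisky discs from the box, one to each tumbler, lowering each down inside the glass rather than dropping it in from the rim. Leave the tumblers standing where they are and do not disturb the shaker, jigger or muddler.

Things in the scene. Friction and masses are not known exactly. Their poses are not given: they have to be found in the camera images.
- box: dark walnut box, fixed to the trolley, 140 mm deep (its x) by 200 wide (its y) by 80 high without the lid. Origin: centre of its underside, on the glass; x points from the pull side to the hinge side, z up. Walls 10 mm thick; grey-lined inner floor 40 mm above the glass, so the inside is 120 by 180 and 40 deep.
- lid (a joint): hinge angle of the lid, rad: 0 shut, growing as the pull side rises and swings over to the hinge side, 1.57 upright. Moves freely: let go before upright it falls shut; past upright it drops back on the rigid stop hidden in the hinges and rests there. That stop lies somewhere from 1.66 to 2.02, different each time. Over 30 N at the pull strains it; a lid let go short of it slams.
- hinge (a point): middle of the hinge line, on the box's far top edge: 70 mm along the box's x from its origin, 80 mm up; the line runs along the box's y. The lid is a walnut board 140 by 200 by 14 mm, about 250 g; its underside meets the hinge line.
- handle (a point): middle of the brass bar pull on the lid's front edge: a round bar 10 mm thick, 90 mm long, along the hinge direction, on two posts in the plane of the lid. 176 mm from the hinge line, 7 mm above the lid's underside; 31 mm of free space between bar and lid edge, and 80 mm between the posts, so fingers pass down on either side of the bar; 87 mm above the glass when shut.
- disc_a_center (a point): centre of one of two alike grey marble whisky discs, 32 mm diameter, 24 mm high, about 55 g, lying flat on the inner floor of the box, one in its left half and one in its right. z is its axis.
- disc_b_center (a point): centre of the other whisky disc, the same.
- tumbler_a: clear glass tumbler, straight-sided, 92 mm across, 80 mm high, wall 3 mm, solid base 14 mm thick (inner floor 14 mm up), inside 86 mm wide at the mouth and some 83 at the bottom, about 320 g, loose. Origin: centre of its underside; z up.
- tumbler_b: the other tumbler, the same.
- shaker: bystander: stainless cocktail shaker standing, 86 mm across, 207 mm high. Origin: centre of its underside.
- jigger: bystander: chrome double-cone jigger standing, 46 mm across, 90 mm high. Origin: centre of its underside.
- muddler: bystander: wooden muddler lying behind the box along its own x, 215 mm long, 34 mm thick. Origin: centre of its underside.
Things that resemble listed ones, but are neither listed nor needed, are in the scene too. Leave any orange look-alike of the tumbler_b alone.

How it is judged (in metres and radians):
On the way, in this order (a step that is already met when the one before it is completed fails the run):
1. the lid is past upright and touches its stop while still in hand (value of joint lid above 1.6 rad and contact force between stop_heel and stop_face above 0.3 N and contact force between box and the fingers above 0.3 N), for 0.1 s.
2. the lid is open past upright, resting against its stop and let go (value of joint lid above 1.62 rad and velocity of joint lid between -0.05 and 0.05 rad/s and contact force between box and the fingers below 0.01 N and distance of each of disc_a_center, disc_b_center from where it was at the start of the episode below 0.03 m), for 0.2 s.
3. one disc is in a tumbler (((horizontal distance between disc_a_center and tumbler_a below 0.03 m and z of disc_a_center in the frame of tumbler_a between 0.01 and 0.05 m) or (horizontal distance between disc_a_center and tumbler_b below 0.03 m and z of disc_a_center in the frame of tumbler_b between 0.01 and 0.05 m) or (horizontal distance between disc_b_center and tumbler_a below 0.03 m and z of disc_b_center in the frame of tumbler_a between 0.01 and 0.05 m) or (horizontal distance between disc_b_center and tumbler_b below 0.03 m and z of disc_b_center in the frame of tumbler_b between 0.01 and 0.05 m))), for 0.2 s.
4. each tumbler holds one disc ((((horizontal distance between disc_a_center and tumbler_a below 0.03 m and z of disc_a_center in the frame of tumbler_a between 0.01 and 0.05 m) and (horizontal distance between disc_b_center and tumbler_b below 0.03 m and z of disc_b_center in the frame of tumbler_b between 0.01 and 0.05 m)) or ((horizontal distance between disc_a_center and tumbler_b below 0.03 m and z of disc_a_center in the frame of tumbler_b between 0.01 and 0.05 m) and (horizontal distance between disc_b_center and tumbler_a below 0.03 m and z of disc_b_center in the frame of tumbler_a between 0.01 and 0.05 m)))), for 0.2 s.
At the end, for the whole second after the job is handed in: The lid rests back on its hinge stop (past 1.62 rad); each tumbler holds one disc down inside (centre within 30 mm of its axis, under 50 mm above its underside); both tumblers upright (0.1 rad), within 30 mm of where they started; all at rest (value of joint lid above 1.62 rad and velocity of joint lid between -0.05 and 0.05 rad/s and (((horizontal distance between disc_a_center and tumbler_a below 0.03 m and z of disc_a_center in the frame of tumbler_a between 0.01 and 0.05 m) and (horizontal distance between disc_b_center and tumbler_b below 0.03 m and z of disc_b_center in the frame of tumbler_b between 0.01 and 0.05 m)) or ((horizontal distance between disc_a_center and tumbler_b below 0.03 m and z of disc_a_center in the frame of tumbler_b between 0.01 and 0.05 m) and (horizontal distance between disc_b_center and tumbler_a below 0.03 m and z of disc_b_center in the frame of tumbler_a between 0.01 and 0.05 m))) and angle between each of tumbler_a, tumbler_b's own z axis and vertical below 0.1 rad and distance of each of tumbler_a, tumbler_b from where it was at the start of the episode below 0.03 m and linear speed of each of tumbler_a, tumbler_b, disc_a, disc_b below 0.02 m/s); the robot touches nothing.
It fails at once if the lid drops back onto its stop (over 1.0 rad/s past upright, as when let go a few degrees short) (value of joint lid above 1.6 rad and velocity of joint lid above 1 rad/s).
It fails at once if the lid is forced against its stop (more than 90 N in the hinge stop, as about 30 N at the pull gives) (contact force between stop_heel and stop_face above 90 N).
It fails at once if a disc falls freely by more than about 50 mm (over 1 m/s with nothing touching it) ((linear speed of disc_a above 1 m/s and contact force between disc_a and anything else below 0.01 N) or (linear speed of disc_b above 1 m/s and contact force between disc_b and anything else below 0.01 N)).
It fails at once if the shaker, jigger or muddler is disturbed (moved more than 20 mm) (distance of any of shaker, jigger, muddler from where it was at the start of the episode above 0.02 m).
It also fails if it takes over 64 s, if anything falls off the work surface, if the arm or the gripper's body presses on something with over 40 N, if the wrist force passes 120 N, or if a joint passes its speed limit or range.

## Working session

There is one attempt and no reset: what is moved stays moved. The work goes in short steps, Python scripts to look and compute and a shell command to move; the robot and the scene stay as the last step left them, time stands still between calls to the robot, and variables do not carry over. Pictures are saved under pics/ and viewed, and the job is handed in when it is done.

```bash
ls; mkdir -p pics; python3 - <<'E'
from bench import arm
import cv2
print(arm.sense(), arm.tip_reach)
for n in ("side","top","wrist"):
    c=arm.camera(n); cv2.imwrite(f"pics/{n}0.png",c["frame"][:,:,::-1])
    print(n,{k:v for k,v in c.items() if k!="frame"})
E
```

```text
pics
{'time': 0.0, 'joint_positions': array([ 1.29596721e+00,  3.14223271e-01, -4.80647918e-02,  1.21021284e+00,
        4.61448558e-06,  1.57083681e+00]), 'joint_velocities': array([-8.85715062e-04, -1.77317281e-03, -2.06419480e-03,  2.19783017e-04,
        8.66068802e-04, -4.12775438e-05]), 'joint_torque': array([-1.24697031e-04, -5.39595544e+01,  3.39744794e+01,  1.90901390e-02,
       -1.36912945e-06,  6.66955184e-07]), 'tool_pos': array([162.70519241, 577.04653313, 303.04238216]), 'ee_rot': array([-3.13988807e+00, -4.54547823e-06,  2.86672304e+00]), 'force': array([-0.63388097,  0.66590077, -1.03146102]), 'moment': array([ 0.03894499, -0.02646718,  0.01244727]), 'width': 85.56386658346437} 72.6
side {'fx': 451.8314990947431, 'fy': 451.8314990947431, 'cx': 315.38512068476695, 'cy': 194.09968223578744, 'position': array([ 201.0021153 , -676.77344376,  841.19635886]), 'attitude': array([-2.36774915, -0.01666194, -0.42373277])}
top {'fx': 449.26684021749963, 'fy': 449.26684021749963, 'cx': 317.42493981987263, 'cy': 197.53693376302402, 'position': array([ 417.64276226,   25.51806699, 1080.3576719 ]), 'attitude': array([-3.06729594, -0.01823043, -1.57365074])}
wrist {'fx': 345.1942600118691, 'fy': 345.1942600118691, 'cx': 322.9975040209232, 'cy': 195.7942698866655, 'position': array([ 96.10792212, 596.22847032, 372.55266946]), 'attitude': array([2.86554716e+00, 1.11012950e-03, 1.29551763e+00])}
```

View pics/side0.png

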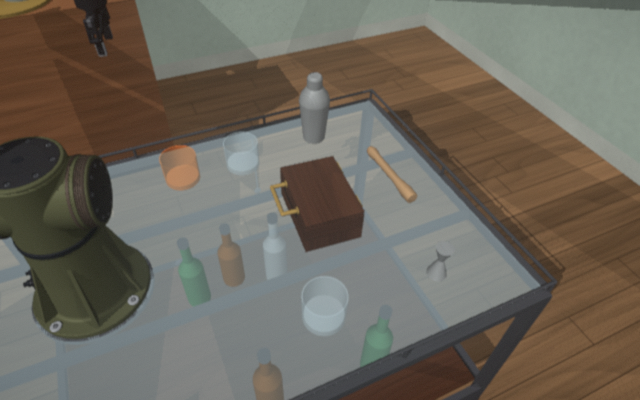

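View pics/top0.png

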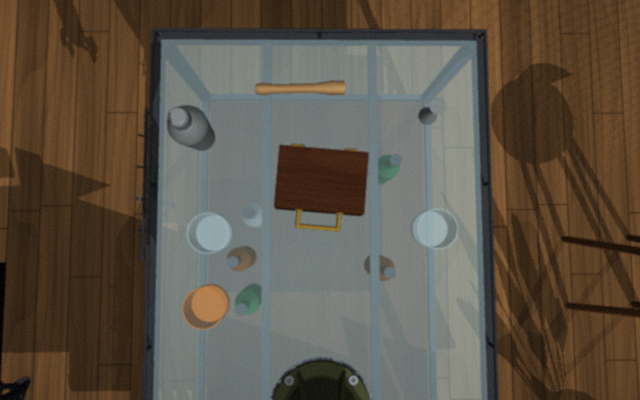

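View pics/wrist0.png

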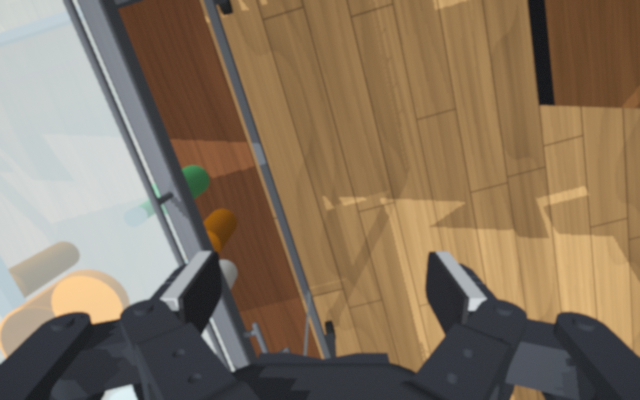

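The top view shows the box lid at (275–369, 145–215) with its pull near (318,222). The clear tumblers are at (209,233) and (435,229), and the orange look-alike is at (206,306). The bottles look as if they stand under the glass; I'll check that as I measure.

```bash
cat > h.py <<'E'
import numpy as np, cv2
from scipy.spatial.transform import Rotation as R
from bench import arm
def rot(a): return R.from_euler('xyz',a).as_matrix()
def ray(c,u,v):
    d=np.array([(u-c['cx'])/c['fx'],(v-c['cy'])/c['fy'],1.]); d=rot(c['attitude'])@d
    return np.array(c['position']),d/np.linalg.norm(d)
def onz(c,u,v,z):
    o,d=ray(c,u,v); return o+d*(z-o[2])/d[2]
def proj(c,p):
    q=rot(c['attitude']).T@(np.array(p,float)-c['position']); return np.array([c['fx']*q[0]/q[2]+c['cx'],c['fy']*q[1]/q[2]+c['cy']])
def tri(a,b):
    (o1,d1),(o2,d2)=a,b
    s=np.linalg.lstsq(np.c_[d1,-d2],o2-o1,rcond=None)[0]
    p,q=o1+s[0]*d1,o2+s[1]*d2
    return (p+q)/2,np.linalg.norm(p-q)
def save(c,name,box=None,sc=1):
    f=c['frame'][:,:,::-1]
    if box: x0,y0,x1,y1=box; f=f[y0:y1,x0:x1]
    f=cv2.resize(f,None,fx=sc,fy=sc,interpolation=cv2.INTER_CUBIC); cv2.imwrite('pics/'+name,f)
E
python3 - <<'E'
from h import *
t=arm.camera('top'); s=arm.camera('side')
save(t,'top_box.png',(260,130,390,240),6)
hsv=cv2.cvtColor(t['frame'],cv2.COLOR_RGB2HSV)
f=t['frame'].astype(int)
m=((f[...,0]-f[...,2]>20)&(f[...,0]<130)).astype(np.uint8); m[:, :265]=0; m[:,380:]=0; m[:135]=0; m[220:]=0
cs,_=cv2.findContours(m,cv2.RETR_EXTERNAL,cv2.CHAIN_APPROX_NONE); c=max(cs,key=cv2.contourArea)
r=cv2.minAreaRect(c); print(r); b=cv2.boxPoints(r)
for p in b: print(p, onz(t,*p,94).round(1), onz(t,*p,80).round(1))
# pull
m=((hsv[...,0]>12)&(hsv[...,0]<30)&(hsv[...,1]>120)&(hsv[...,2]>100)).astype(np.uint8); m[:150]=0;m[240:]=0;m[:,:285]=0;m[:,360:]=0
ys,xs=np.nonzero(m); print('pull',xs.min(),xs.max(),ys.min(),ys.max())
k=ys>=224
print(onz(t,xs[k].mean(),ys[k].mean(),90)); 
line=np.polyfit(xs[k],ys[k],1);print(line)
for n,a,b in (('white bottle',(274,222),(252,214)),('brown',(227,233),(238,258)),('tumA base?',(243,165),(210,240))):
    print(n,tri(ray(s,*a),ray(t,*b)))
save(t,'top_tl.png',(170,190,270,260),6); save(t,'top_tr.png',(380,190,480,260),6)
save(s,'side_b.png',(260,140,420,260),5)
E
```

```text
((320.727783203125, 183.1295928955078), (89.27427673339844, 75.23870086669922), 4.289153099060059)
[273.40213 217.30518] [447.7 103.9  94. ] [448.2 105.   80. ]
[279.0292  142.27719] [614.1  92.2  94. ] [616.9  93.1  80. ]
[368.05344 148.95401] [ 599.2 -105.6   94. ] [ 601.8 -107.5   80. ]
[362.42636 223.982  ] [432.6 -91.4  94. ] [432.8 -93.   80. ]
pull 296 356 150 230
[426.32311292   4.24383053  90.        ]
[5.66686333e-02 2.08923534e+02]
white bottle (array([ 468.93724417,  187.37451326, -201.17547928]), np.float64(5.565371138924449))
brown (array([ 336.74214087,  233.69277175, -240.53456858]), np.float64(6.342076132114478))
tumA base? (array([406.42425532, 260.42626113,  -6.9361441 ]), np.float64(20.332113275207814))
```

```bash
python3 - <<'E'
from h import *
a=[cv2.imread('pics/'+n) for n in ('top_tl.png','top_tr.png')]
cv2.imwrite('pics/tum.png',cv2.resize(np.hstack(a),None,fx=.66,fy=.66))
E
```

```text
(no output)
```

View pics/top_box.png

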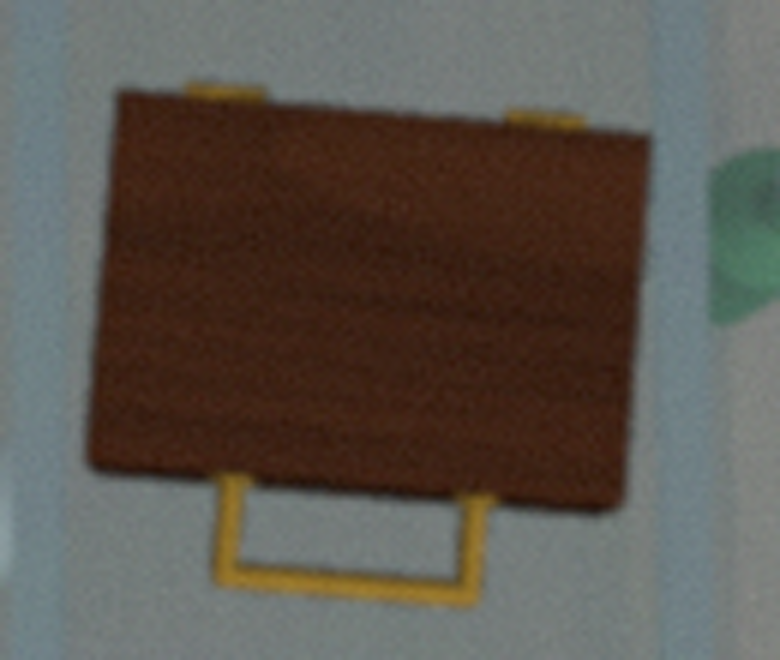

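View pics/tum.png

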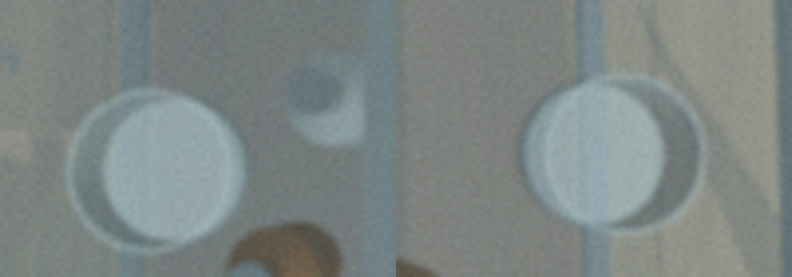

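View pics/side_b.png

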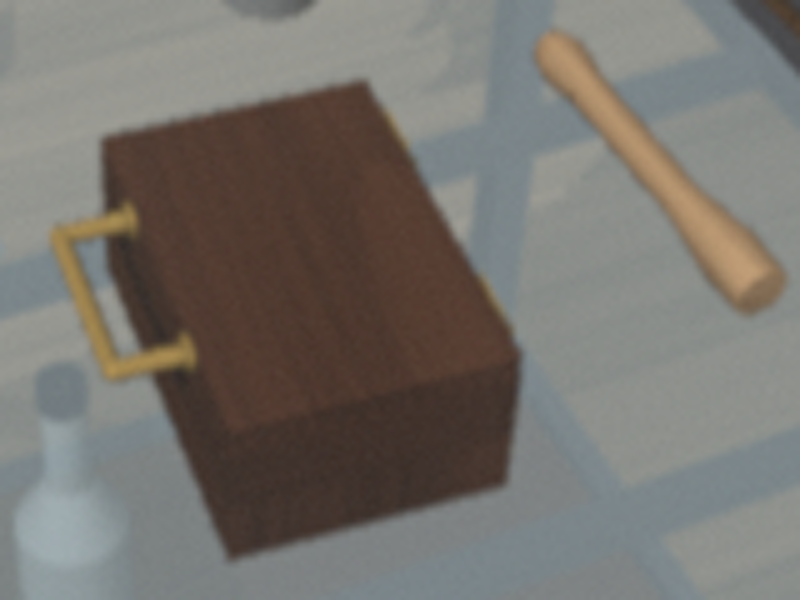

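```bash
python3 - <<'E'
from h import *
t=arm.camera('top'); s=arm.camera('side')
P={}
for n,p in dict(TL=(279.8,145.3),TR=(368.3,152.5),BR=(363.7,215.5),BL=(275,208.3)).items():
    P[n]=onz(t,*p,94); print(n,P[n].round(1))
fc=(P['BL']+P['BR'])/2; hc=(P['TL']+P['TR'])/2
print('front',fc,'hinge',hc,'c',(fc+hc)/2,'len',np.linalg.norm(hc-fc),'w',np.linalg.norm(P['TL']-P['TR']),'yaw',np.degrees(np.arctan2(*(hc-fc)[[1,0]])),np.degrees(np.arctan2(-(P['TL']-P['TR'])[0],(P['TL']-P['TR'])[1])))
print('bar',onz(t,318.3,228,87))
for a,b in (((272,187),(297.5,226.3)),((283,215),(339.2,229.7)),((281,167.5),(275,208.3)),((334,156.3),(279.8,145.3)),((363.5,211),(368.3,152.5))): print(tri(ray(s,*a),ray(t,*b)))
print('tumL',onz(t,207.9,232.9,80),'tumR',onz(t,438,228.5,80))
save(s,'side_t1.png',(210,120,280,190),8); save(s,'side_t2.png',(290,265,360,340),8)
E
python3 - <<'E'
import cv2,numpy as np
a=[cv2.resize(cv2.imread('pics/'+n),(400,420)) for n in ('side_t1.png','side_t2.png')]
cv2.imwrite('pics/side_t.png',np.hstack(a))
E
```

```text
TL [607.3  90.4  94. ]
TR [ 591.3 -106.1   94. ]
BR [451.2 -94.4  94. ]
BL [467.5 100.5  94. ]
front [459.36459104   3.06787377  94.        ] hinge [599.28222382  -7.81643895  94.        ] c [529.32340743  -2.37428259  94.        ] len 140.3403442569021 w 197.18551125563428 yaw -4.448129792046286 -4.672427098523421
bar [424.13731531   5.45696842  87.        ]
(array([429.22185068,  50.89708061,  88.55497348]), np.float64(2.588005248357334))
(array([421.25982907, -40.96780878,  87.51822921]), np.float64(2.0890281692219417))
(array([469.83570463,  99.62678807,  95.20083282]), np.float64(5.077874062741308))
(array([609.89674977,  89.92677894,  91.13138533]), np.float64(4.251668548322497))
(array([ 590.98987007, -106.06875759,   92.55730098]), np.float64(1.0846259042745616))
tumL [414.04422599 249.42152447  80.        ] tumR [ 422.33841439 -261.98544002   80.        ]
```

View pics/side_t.png

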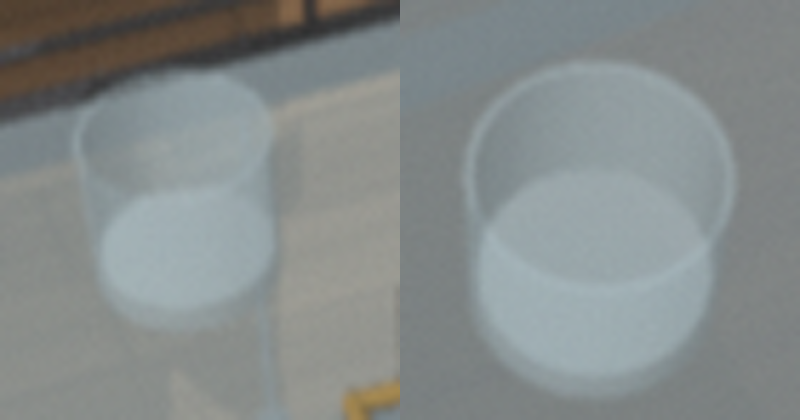

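```bash
python3 - <<'E'
from h import *
s=arm.camera('side')
print(onz(s,240.3,142.2,80),onz(s,325.2,296.9,80))
print(np.array(arm.sense()['tool_pos']),rot(arm.sense()['ee_rot']).round(3))
E
```

```text
[415.07254522 249.52934501  80.        ] [ 421.8690699 -263.989468    80.       ]
[162.79076308 577.42806128 303.74853057] [[-0.962  0.271 -0.   ]
 [ 0.271  0.962 -0.   ]
 [-0.    -0.    -1.   ]]
```

Both views agree to about 2 mm:

| Item | x (mm) | y (mm) | z (mm) |
|---|---|---|---|
| Hinge middle | 600 | -8 | 80 |
| Bar | 424 | 5.7 | 87 |
| Tumbler L | 414.5 | 249.5 | |
| Tumbler R | 422 | -263 | |

The box yaw is -4.5°. The bottles triangulate to z ≈ -200, so they are below the glass and out of the way.

My plan is to grip the bar from above with the jaws along the box's x. The tool stays vertical and the round bar pivots in the pads.

```bash
cat >> h.py <<'E'
def plan(target,yawx,n,tilt=None):
    """rows from the measured pose; yawx= heading of tool x in deg with tool down"""
    st=arm.sense(); p=np.array(st['tool_pos']); R0=R.from_euler('xyz',st['ee_rot'])
    a=np.radians(yawx); x=np.array([np.cos(a),np.sin(a),0]); z=np.array([0,0,-1.])
    R1=R.from_matrix(np.c_[x,np.cross(z,x),z]) if tilt is None else tilt
    rv=(R0.inv()*R1).as_rotvec()/n; d=(np.array(target)-p)/n; Rc=R0
    for i in range(n):
        s=Rc.inv().apply(d)/1000; print('[%.4f,%.4f,%.4f, %.2f,%.2f,%.2f]'%(*s,*np.degrees(rv))); Rc=Rc*R.from_rotvec(rv)
def st():
    s=arm.sense(); print('t',round(s['time'],2),'p',s['tool_pos'].round(1),'rpy',np.degrees(s['ee_rot']).round(1),'F',s['force'].round(1),'M',s['moment'].round(2),'w',round(s['width'],1),'q',s['joint_positions'].round(2))
E
python3 -c "
from h import *
plan((424,5.7,215),85.5,12)"
```

```text
[-0.0339,-0.0399,0.0074, -0.00,0.00,6.56]
[-0.0382,-0.0358,0.0074, -0.00,0.00,6.56]
[-0.0421,-0.0312,0.0074, -0.00,0.00,6.56]
[-0.0454,-0.0262,0.0074, -0.00,0.00,6.56]
[-0.0481,-0.0208,0.0074, -0.00,0.00,6.56]
[-0.0501,-0.0152,0.0074, -0.00,0.00,6.56]
[-0.0515,-0.0094,0.0074, -0.00,0.00,6.56]
[-0.0523,-0.0034,0.0074, -0.00,0.00,6.56]
[-0.0523,0.0026,0.0074, -0.00,0.00,6.56]
[-0.0517,0.0085,0.0074, -0.00,0.00,6.56]
[-0.0504,0.0144,0.0074, -0.00,0.00,6.56]
[-0.0484,0.0200,0.0074, -0.00,0.00,6.56]
```

```bash
python3 -m handwheel '[[[-0.034,-0.040,0.0074,0,0,6.56,0.3],[-0.038,-0.036,0.0074,0,0,6.56,0.3],[-0.042,-0.031,0.0074,0,0,6.56,0.3],[-0.0455,-0.026,0.0074,0,0,6.56,0.3],[-0.048,-0.021,0.0074,0,0,6.56,0.3],[-0.050,-0.015,0.0074,0,0,6.56,0.3],[-0.0515,-0.0095,0.0074,0,0,6.56,0.3],[-0.0525,-0.0035,0.0074,0,0,6.56,0.3],[-0.0525,0.0025,0.0074,0,0,6.56,0.3],[-0.0515,0.0085,0.0074,0,0,6.56,0.3],[-0.0505,0.0145,0.0074,0,0,6.56,0.3],[-0.0485,0.020,0.0074,0,0,6.56,0.3],[0,0,0,0,0,0,0.3],[0,0,0,0,0,0,0.3]]]' 20
python3 -c "
from h import *
st(); c=arm.camera('wrist'); save(c,'w1.png'); print(proj(c,(424,5.7,87)),c['position'],c['attitude'])
plan((424,5.7,141),85.5,3)"
```

```text
time: 2.15
tool_pos: [423.9, 5.7, 215.1]
ee_rot: [-3.141, -0.0, 1.493]
force: [-0.3, 0.3, -0.6]
width: 29.7
t 2.15 p [423.9   5.7 215.1] rpy [-180.    -0.    85.5] F [-0.3  0.3 -0.6] M [ 0.06 -0.04  0.01] w 29.7 q [ 0.01  0.04 -0.59  0.94  0.    1.66]
[323.48724757 217.32257581] [429.36268249  74.91711092 284.53121174] [ 2.86590177e+00  1.07410314e-03 -7.85361565e-02]
[-0.0002,0.0001,0.0247, -0.01,-0.01,0.03]
[-0.0002,0.0001,0.0247, -0.01,-0.01,0.03]
[-0.0002,0.0001,0.0247, -0.01,-0.01,0.03]
```

View pics/w1.png

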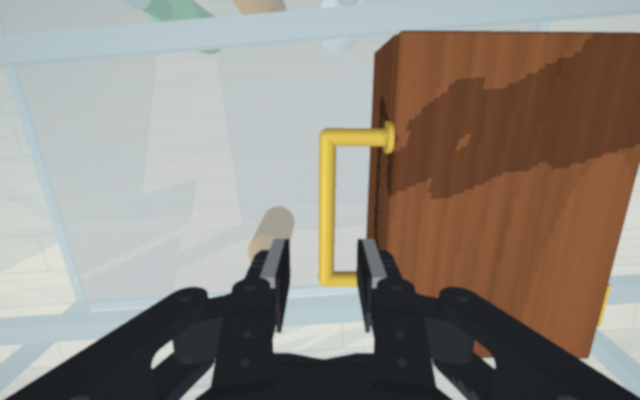

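The wrist view shows the bar between the fingers: columns 319–336, rows 128–286. It sits about 2 mm further in x than I assumed.

```bash
python3 -c "
from h import *
c=arm.camera('wrist')
for p in ((327.5,130),(327.5,280),(327.5,207)): print(onz(c,*p,87))"
python3 -m handwheel '[[[0,0.0015,0.025,0,0,0,0.3],[0,0,0.025,0,0,0,0.3],[0,0,0.0235,0,0,0,0.3],[0,0,0,0,0,0,0.3]]]' 20
```

```text
[430.2143989   57.99811366  87.        ]
[423.25221434 -36.27048453  87.        ]
[426.85630423  12.52921318  87.        ]
time: 2.75
tool_pos: [424.0, 6.6, 140.6]
ee_rot: [-3.138, 0.0, 1.496]
force: [-0.2, 0.0, 0.5]
width: 30.1
```

```bash
python3 -m handwheel '[[[0,0.001,0,0,0,0,0.4],[0,0,0,0,0,0,0.5]]]' 20; python3 -c "
from h import *
st(); c=arm.camera('wrist'); save(c,'w2.png')"
```

```text
time: 3.0
tool_pos: [427.6, 5.8, 142.7]
ee_rot: [3.14, -0.0, 1.494]
force: [-0.4, 0.3, 0.4]
width: 21.4
t 3.0 p [427.6   5.8 142.7] rpy [179.9  -0.   85.6] F [-0.4  0.3  0.4] M [-0.04 -0.02 -0.01] w 21.4 q [ 0.01  0.13 -0.68  0.76  0.    1.66]
```

View pics/w2.png

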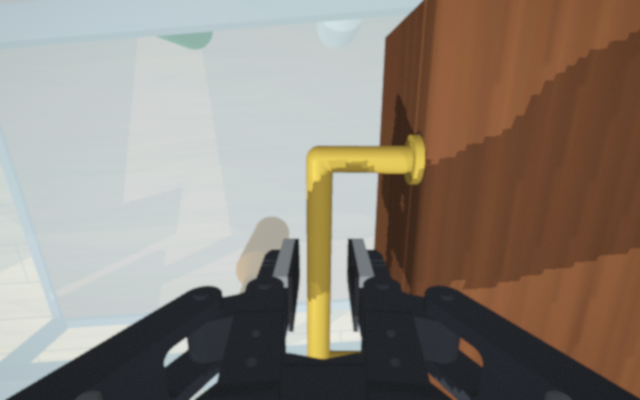

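The bar is centred at column 319 and the pads at 322, so it is well straddled. I'll close gently and watch the force.

```bash
python3 -m handwheel '[[[0,-0.001,0,0,0,0,0.6],[0,0,0,0,0,0,0.8],[0,0,0,0,0,0,0.9],[0,0,0,0,0,0,0.9]]]' 20; python3 -c "
from h import *
st()"
```

```text
time: 3.55
tool_pos: [425.9, 5.5, 141.9]
ee_rot: [3.141, -0.0, 1.493]
force: [-1.3, 0.7, 6.2]
width: 9.3
t 3.55 p [425.9   5.5 141.9] rpy [180.   -0.   85.5] F [-1.3  0.7  6.2] M [ 0.05  0.28 -0.06] w 9.3 q [ 0.01  0.13 -0.68  0.76  0.    1.66]
```

```bash
python3 -c "
import numpy as np
f=lambda d:(-176*np.cos(np.radians(d))+7*np.sin(np.radians(d)),176*np.sin(np.radians(d))+7*np.cos(np.radians(d)))
a=list(range(0,86,5))+[89,92,94,96]
for i,j in zip(a,a[1:]):
  p,q=f(i),f(j); print(j,'[0,%.4f,%.4f]'%((q[0]-p[0])/1e3,-(q[1]-p[1])/1e3))"
```

```text
5 [0,0.0013,-0.0153]
10 [0,0.0026,-0.0151]
15 [0,0.0039,-0.0149]
20 [0,0.0052,-0.0145]
25 [0,0.0064,-0.0140]
30 [0,0.0076,-0.0133]
35 [0,0.0088,-0.0126]
40 [0,0.0098,-0.0118]
45 [0,0.0108,-0.0109]
50 [0,0.0117,-0.0099]
55 [0,0.0126,-0.0089]
60 [0,0.0133,-0.0077]
65 [0,0.0139,-0.0065]
70 [0,0.0144,-0.0053]
75 [0,0.0148,-0.0040]
80 [0,0.0151,-0.0027]
85 [0,0.0153,-0.0014]
89 [0,0.0123,-0.0002]
92 [0,0.0092,0.0004]
94 [0,0.0061,0.0006]
96 [0,0.0061,0.0008]
```

```bash
python3 -m handwheel '[[[0,0.0013,-0.0153,0,0,0,1],[0,0,0,0,0,0,1]]]' 20; python3 -c "
from h import *
st()"
```

```text
time: 3.8
tool_pos: [427.0, 5.4, 157.1]
ee_rot: [3.141, -0.0, 1.493]
force: [-0.8, -0.3, -1.8]
width: 9.3
t 3.8 p [427.    5.4 157.1] rpy [180.   -0.   85.5] F [-0.8 -0.3 -1.8] M [-0.   -0.11 -0.08] w 9.3 q [ 0.01  0.11 -0.66  0.8   0.    1.66]
```

Forces are low, so the bar is pivoting as planned. I'll carry on to 45°.

```bash
python3 -m handwheel '[[[0,0.0026,-0.0151,0,0,0,1],[0,0.0039,-0.0149,0,0,0,1],[0,0.0052,-0.0145,0,0,0,1],[0,0.0064,-0.014,0,0,0,1],[0,0,0,0,0,0,1]]]' 20; python3 -c "
from h import *
st()"
python3 -m handwheel '[[[0,0.0076,-0.0133,0,0,0,1],[0,0.0088,-0.0126,0,0,0,1],[0,0.0098,-0.0118,0,0,0,1],[0,0.0108,-0.0109,0,0,0,1],[0,0,0,0,0,0,1]]]' 20; python3 -c "
from h import *
st(); save(arm.camera('side'),'s2.png')"
```

```text
time: 4.42
tool_pos: [444.5, 3.9, 216.0]
ee_rot: [-3.14, 0.0, 1.493]
force: [-5.5, 0.0, 0.9]
width: 8.9
t 4.42 p [444.5   3.9 216. ] rpy [-179.9    0.    85.5] F [-5.5  0.   0.9] M [-0.02  1.08 -0.1 ] w 8.9 q [ 0.01  0.08 -0.54  0.95 -0.    1.66]
time: 5.05
tool_pos: [481.0, 0.8, 266.2]
ee_rot: [-3.139, 0.001, 1.493]
force: [-14.2, 0.3, 12.6]
width: 9.1
t 5.05 p [481.    0.8 266.2] rpy [-179.9    0.    85.5] F [-14.2   0.3  12.6] M [-0.1   2.91 -0.02] w 9.1 q [ 0.    0.11 -0.39  1.07 -0.    1.65]
```

View pics/s2.png

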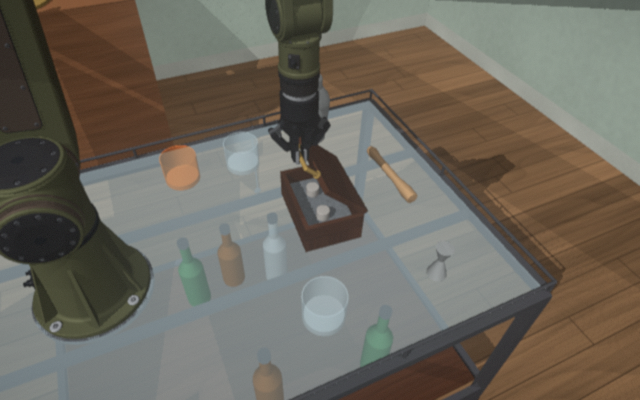

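The force on the tool is about 19 N, pointing outward along the lid, so my arc is slightly tight. The true hinge is a bit nearer the robot. I'll move outward and then continue.

```bash
python3 -m handwheel '[[[0,-0.002,-0.0015,0,0,0,1],[0,0,0,0,0,0,1]]]' 20; python3 -c "
from h import *
st()"
```

```text
time: 5.35
tool_pos: [480.7, 0.9, 266.4]
ee_rot: [3.14, 0.001, 1.493]
force: [-3.2, -1.5, 1.5]
width: 9.3
t 5.35 p [480.7   0.9 266.4] rpy [179.9   0.   85.5] F [-3.2 -1.5  1.5] M [-0.42  0.61 -0.06] w 9.3 q [ 0.    0.11 -0.39  1.07 -0.    1.65]
```

```bash
python3 -m handwheel '[[[0,0.0113,-0.0103,0,0,0,1],[0,0.0124,-0.0091,0,0,0,1],[0,0.0133,-0.0077,0,0,0,1],[0,0.0139,-0.0065,0,0,0,1],[0,0,0,0,0,0,1]]]' 20; python3 -c "
from h import *
st()"
```

```text
time: 5.98
tool_pos: [532.0, -3.3, 300.2]
ee_rot: [3.139, 0.001, 1.492]
force: [-3.9, -4.1, 5.5]
width: 8.9
t 5.97 p [532.   -3.3 300.2] rpy [1.799e+02 1.000e-01 8.550e+01] F [-3.9 -4.1  5.5] M [-0.75  0.81 -0.07] w 8.9 q [-0.01  0.19 -0.22  1.16 -0.    1.64]
```

```bash
python3 -m handwheel '[[[0,0.0142,-0.0059,0,0,0,1],[0,0.0147,-0.0044,0,0,0,1],[0,0.0151,-0.0027,0,0,0,1],[0,0.0123,-0.0014,0,0,0,1],[0,0,0,0,0,0,1]]]' 20; python3 -c "
from h import *
st()"
```

```text
time: 6.6
tool_pos: [587.9, -7.7, 313.7]
ee_rot: [3.14, 0.001, 1.492]
force: [-1.3, -5.2, 2.3]
width: 9.2
t 6.6 p [587.9  -7.7 313.7] rpy [1.799e+02 1.000e-01 8.550e+01] F [-1.3 -5.2  2.3] M [-1.05  0.25 -0.1 ] w 9.2 q [-0.01  0.29 -0.06  1.22 -0.    1.64]
```

```bash
python3 -m handwheel '[[[-0.0003,0.005,-0.0001,0,0,0,1],[-0.0003,0.005,-0.0001,0,0,0,1],[-0.0003,0.005,-0.0001,0,0,0,1],[0,0.005,0,0,0,0,1],[0,0.004,0.0002,0,0,0,1],[0,0.003,0.0003,0,0,0,1],[0,0,0,0,0,0,1]]]' 20; python3 -c "
from h import *
st()"
```

```text
time: 7.48
tool_pos: [613.9, -10.1, 313.2]
ee_rot: [3.142, 0.0, 1.493]
force: [-1.3, -4.2, 1.3]
width: 8.9
t 7.47 p [613.9 -10.1 313.2] rpy [180.    0.   85.5] F [-1.3 -4.2  1.3] M [-0.78  0.22 -0.12] w 8.9 q [-0.02  0.34  0.01  1.24 -0.    1.63]
```

```bash
python3 -m handwheel '[[[0,0.002,0.0001,0,0,0,1],[0,0.002,0.0001,0,0,0,1],[0,0.001,0.0001,0,0,0,1],[0,0,0,0,0,0,1]]]' 20;python3 -m handwheel '[[[0,0.002,0.0002,0,0,0,1],[0,0.001,0.0001,0,0,0,1],[0,0,0,0,0,0,1]]]' 20
```

```text
time: 7.98
tool_pos: [618.6, -10.5, 312.9]
ee_rot: [-3.141, -0.0, 1.493]
force: [-1.0, -3.8, 0.6]
width: 9.0
time: 8.35
tool_pos: [621.7, -10.7, 312.6]
ee_rot: [-3.142, -0.0, 1.493]
force: [-0.8, -3.7, -0.1]
width: 9.0
```

```bash
python3 -m handwheel '[[[0,0.002,0.0002,0,0,0,1],[0,0.001,0.0001,0,0,0,1],[0,0,0,0,0,0,1]]]' 20
```

```text
time: 8.72
tool_pos: [624.7, -11.0, 312.4]
ee_rot: [3.142, -0.0, 1.493]
force: [-1.1, -3.5, -0.7]
width: 8.9
```

```bash
python3 -m handwheel '[[[0,0.002,0.0003,0,0,0,1],[0,0.001,0.0001,0,0,0,1],[0,0,0,0,0,0,1]]]' 20
```

```text
time: 9.1
tool_pos: [627.7, -11.2, 312.0]
ee_rot: [3.141, 0.0, 1.493]
force: [-1.0, -4.9, 0.1]
width: 8.8
```

```bash
python3 -m handwheel '[[[0,0.002,0.0003,0,0,0,1],[0,0.001,0.0001,0,0,0,1],[0,0,0,0,0,0,1]]]' 20
```

```text
time: 9.48
tool_pos: [630.7, -11.5, 311.6]
ee_rot: [3.141, 0.0, 1.493]
force: [-0.2, -4.3, 0.8]
width: 8.8
```

```bash
python3 -m handwheel '[[[0,0.002,0.0003,0,0,0,1],[0,0.001,0.0002,0,0,0,1],[0,0,0,0,0,0,1]]]' 20
```

```text
time: 9.85
tool_pos: [633.8, -11.7, 311.1]
ee_rot: [3.141, 0.0, 1.493]
force: [-0.8, -4.3, -0.5]
width: 9.1
```

```bash
python3 -m handwheel '[[[0,0.002,0.0004,0,0,0,1],[0,0.001,0.0002,0,0,0,1],[0,0,0,0,0,0,1]]]' 20
```

```text
time: 10.22
tool_pos: [636.7, -11.9, 310.4]
ee_rot: [3.142, 0.0, 1.493]
force: [-0.2, -4.1, -0.2]
width: 9.1
```

```bash
python3 -m handwheel '[[[0,0.002,0.0004,0,0,0,1],[0,0.002,0.0004,0,0,0,1],[0,0,0,0,0,0,1]]]' 20
```

```text
time: 10.6
tool_pos: [640.8, -12.2, 309.7]
ee_rot: [3.141, 0.0, 1.493]
force: [-0.9, -5.0, -0.3]
width: 8.8
```

```bash
python3 -m handwheel '[[[0,0.002,0.0005,0,0,0,1],[0,0.001,0.0002,0,0,0,1],[0,0,0,0,0,0,1]]]' 20
```

```text
time: 10.98
tool_pos: [643.8, -12.5, 309.1]
ee_rot: [3.141, 0.0, 1.493]
force: [-0.5, -5.1, 1.9]
width: 9.0
```

```bash
python3 -m handwheel '[[[-0.0004,0.002,0.0004,0,0,0,1],[0,0.001,0.0002,0,0,0,1],[0,0,0,0,0,0,1]]]' 20
```

```text
time: 11.35
tool_pos: [646.6, -12.8, 308.3]
ee_rot: [-3.141, -0.001, 1.493]
force: [-1.4, -2.2, -0.7]
width: 9.4
```

```bash
python3 -m handwheel '[[[0,0.002,0.0004,0,0,0,1],[0,0.001,0.0002,0,0,0,1],[0,0,0,0,0,0,1]]]' 20
```

```text
time: 11.72
tool_pos: [649.5, -13.1, 307.6]
ee_rot: [-3.141, -0.0, 1.493]
force: [-1.3, -2.1, -1.4]
width: 9.2
```

```bash
python3 -m handwheel '[[[0,0.002,0.0005,0,0,0,1],[0,0.001,0.0002,0,0,0,1],[0,0,0,0,0,0,1]]]' 20
```

```text
time: 12.1
tool_pos: [652.2, -13.4, 306.9]
ee_rot: [-3.141, -0.0, 1.493]
force: [-3.5, -0.9, -0.3]
width: 8.9
```

```bash
python3 -m handwheel '[[[0,0.001,0.0003,0,0,0,1],[0,0,0,0,0,0,1]]]' 20
```

```text
time: 12.35
tool_pos: [653.1, -13.4, 306.7]
ee_rot: [-3.141, -0.0, 1.493]
force: [-5.6, 0.0, 1.2]
width: 8.9
```

```bash
python3 -m handwheel '[[[0,0.001,0.0003,0,0,0,1],[0,0,0,0,0,0,1]]]' 20
```

```text
time: 12.6
tool_pos: [653.8, -13.5, 306.5]
ee_rot: [-3.14, -0.0, 1.493]
force: [-7.3, -0.2, 2.1]
width: 8.7
```

```bash
python3 -m handwheel '[[[0,0.001,0.0003,0,0,0,1],[0,0,0,0,0,0,1]]]' 20; python3 -c "
from h import *
st(); save(arm.camera('side'),'s3.png',(220,60,420,260),3)"
```

```text
time: 12.85
tool_pos: [654.5, -13.5, 306.3]
ee_rot: [-3.14, -0.0, 1.493]
force: [-7.8, -0.2, 2.6]
width: 9.1
t 12.85 p [654.5 -13.5 306.3] rpy [-179.9   -0.    85.5] F [-7.8 -0.2  2.6] M [-0.1   1.72 -0.09] w 9.1 q [-0.02  0.42  0.11  1.26  0.    1.63]
```

View pics/s3.png

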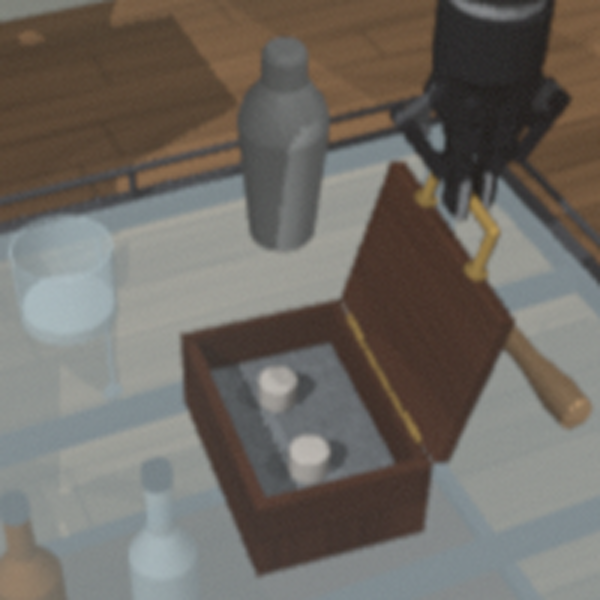

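Force rises tangentially as the stop should make it, but it is levelling off. I'll push one or two mm more to confirm.

```bash
python3 -m handwheel '[[[0,0.001,0.0003,0,0,0,1],[0,0,0,0,0,0,1]]]' 20
```

```text
time: 13.15
tool_pos: [655.2, -13.6, 306.1]
ee_rot: [-3.139, -0.0, 1.493]
force: [-8.8, 0.2, 3.9]
width: 9.1
```

```bash
python3 -m handwheel '[[[0,0.001,0.0003,0,0,0,1],[0,0,0,0,0,0,1]]]' 20; python3 -c "
from h import *
st(); save(arm.camera('side'),'s4.png',(320,100,420,230),4); save(arm.camera('wrist'),'w4.png')"
```

```text
time: 13.4
tool_pos: [655.9, -13.7, 305.9]
ee_rot: [-3.139, -0.0, 1.493]
force: [-11.8, -0.7, 5.8]
width: 9.2
t 13.4 p [655.9 -13.7 305.9] rpy [-179.8   -0.    85.5] F [-11.8  -0.7   5.8] M [-0.02  2.3  -0.13] w 9.2 q [-0.02  0.42  0.11  1.26  0.    1.63]
```

View pics/s4.png

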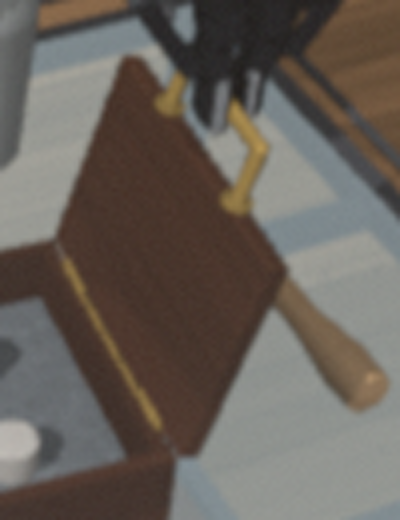

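View pics/w4.png

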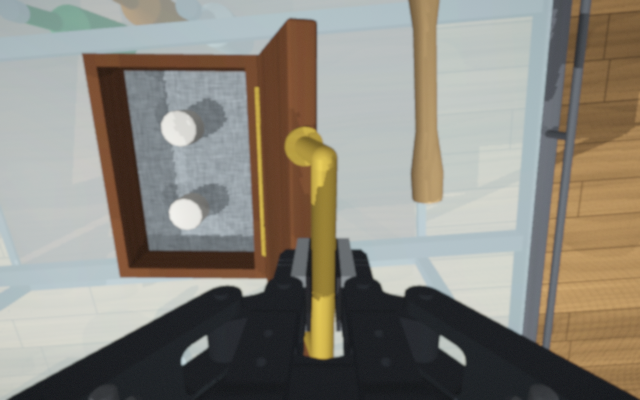

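The bar is still centred in the pads and the external force of about 13 N is tangential, so this is the stop. I'll ease off most of that preload and open gently.

```bash
python3 -m handwheel '[[[0,-0.001,-0.0003,0,0,0,1],[0,-0.001,-0.0003,0,0,0,1],[0,-0.001,-0.0003,0,0,0,1],[0,0,0,0,0,0,1]]]' 20; python3 -c "
from h import *
st()"
```

```text
time: 14.0
tool_pos: [653.8, -13.5, 306.6]
ee_rot: [-3.14, -0.0, 1.493]
force: [-5.4, -0.5, 1.6]
width: 9.1
t 14.0 p [653.8 -13.5 306.6] rpy [-179.9   -0.    85.5] F [-5.4 -0.5  1.6] M [-0.12  1.29 -0.07] w 9.1 q [-0.02  0.42  0.11  1.26  0.    1.63]
```

```bash
python3 -m handwheel '[[[0,-0.001,-0.0003,0,0,0,1],[0,0,0,0,0,0,0.7],[0,0,0,0,0,0,0.6],[0,0,0,0,0,0,0.5],[0,0,0,0,0,0,0.4],[0,0,0,0,0,0,0.3],[0,0,0,0,0,0,0.3]]]' 20; python3 -c "
from h import *
st(); save(arm.camera('side'),'s5.png',(220,60,420,260),3); save(arm.camera('wrist'),'w5.png')"
```

```text
time: 14.88
tool_pos: [653.6, -13.6, 306.9]
ee_rot: [3.141, -0.0, 1.493]
force: [0.8, 0.4, -0.2]
width: 30.0
t 14.88 p [653.6 -13.6 306.9] rpy [180.   -0.   85.5] F [ 0.8  0.4 -0.2] M [-0.01  0.05 -0.04] w 30.0 q [-0.02  0.42  0.11  1.26  0.    1.63]
```

View pics/w5.png

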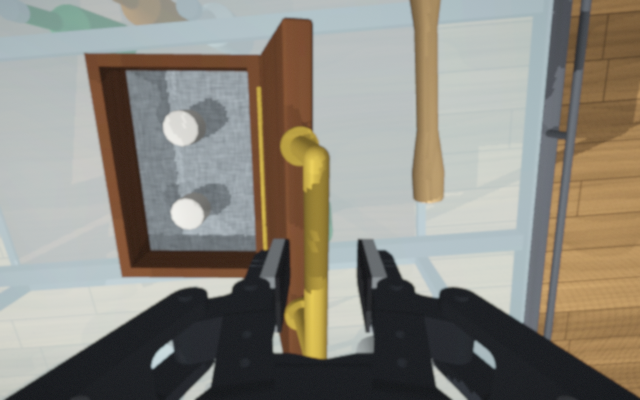

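View pics/s5.png

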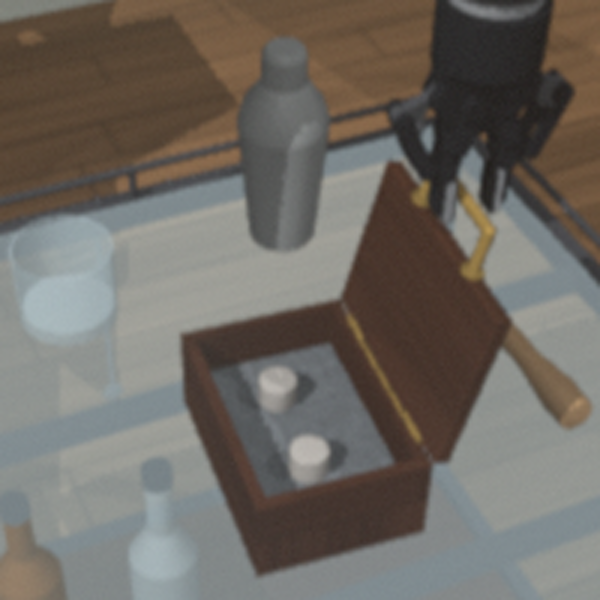

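The lid stands on its stop, released, with bar clearance on both sides. The discs are seen at (180,128) and (187,213) in the wrist view.

```bash
python3 -m handwheel '[[[0,-0.001,-0.02,0,0,0,0.3],[0,0,-0.03,0,0,0,0.3],[0,0,-0.03,0,0,0,0.0]]]' 20; python3 - <<'E'
from h import *
st()
w=arm.camera('wrist');s=arm.camera('side'); t=arm.camera('top')
for n,c,lo in (('w',w,150),('s',s,140),('t',t,120)):
    f=c['frame'].astype(int); m=((f.min(2)>lo)&(f.max(2)-f.min(2)<30)).astype(np.uint8)
    k,l,stt,ce=cv2.connectedComponentsWithStats(m)
    for i in range(1,k):
        p=onz(c,*ce[i],64)
        if stt[i,4]>25 and 460<p[0]<600 and abs(p[1])<100: print(n,stt[i],ce[i].round(1),p.round(1))
save(w,'w6.png'); save(t,'t6.png',(250,120,390,240),5)
E
```

```text
time: 15.35
tool_pos: [652.4, -13.5, 387.5]
ee_rot: [-3.141, -0.0, 1.493]
force: [-0.1, -0.3, 0.5]
width: 42.6
t 15.35 p [652.4 -13.5 387.5] rpy [-180.    -0.    85.5] F [-0.1 -0.3  0.5] M [-0.   -0.01  0.01] w 42.6 q [-0.02  0.41  0.27  1.44  0.    1.63]
w [     0      0    512    397 116112] [238.8 164.4] [554.8 -10.1  64. ]
w [ 196   77   73  134 5728] [232.6 146.7] [550.7  10.7  64. ]
s [306 183  12  13 107] [311.3 188. ] [524.6  33.2  64. ]
s [317 205  12  15 133] [321.9 211.2] [516.2 -46.4  64. ]
```

View pics/w6.png

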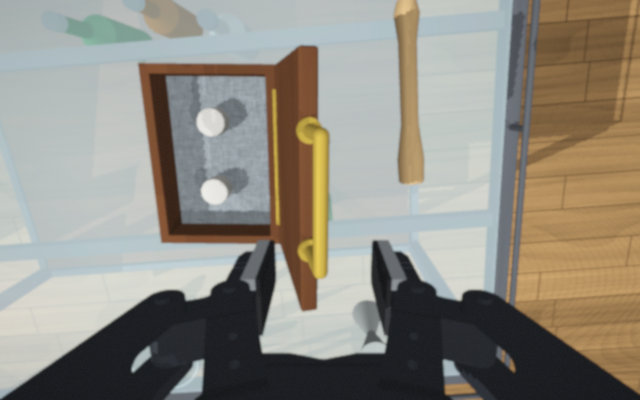

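View pics/t6.png

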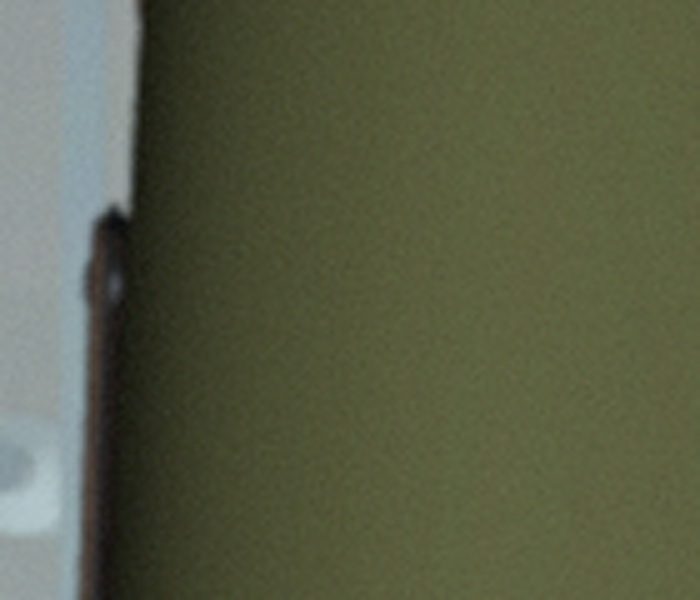

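```bash
python3 - <<'E'
from h import *
w=arm.camera('wrist')
for p in ((211,122),(214.5,191)): print(onz(w,*p,64).round(1))
plan((524,-6,300),85.5,4)
E
```

```text
[532.9  39.8  64. ]
[523.7 -39.6  64. ]
[-0.0006,-0.0323,0.0217, 0.02,-0.00,0.01]
[-0.0006,-0.0323,0.0218, 0.02,-0.00,0.01]
[-0.0006,-0.0323,0.0218, 0.02,-0.00,0.01]
[-0.0006,-0.0322,0.0218, 0.02,-0.00,0.01]
```

```bash
python3 -m handwheel '[[[-0.007,-0.045,0,0,0,0,-0.4],[-0.007,-0.045,0.02,0,0,0,-0.4],[-0.007,-0.038,0.05,0,0,0,-0.4],[-0.006,0,0.05,0,0,0,-0.4],[0,0,0.017,0,0,0,-0.4],[0,0,0,0,0,0,-0.4]]]' 40; python3 - <<'E'
from h import *
st()
w=arm.camera('wrist');save(w,'w7.png'); t=arm.camera('top'); save(t,'t7.png')
for q in ((532,40,64),(523,-40,64)): print(proj(w,q))
E
```

```text
time: 16.3
tool_pos: [521.2, -30.4, 247.9]
ee_rot: [-3.137, 0.0, 1.493]
force: [-1.1, 0.9, 0.5]
width: 59.8
t 16.3 p [521.2 -30.4 247.9] rpy [-179.7    0.    85.5] F [-1.1  0.9  0.5] M [ 0.02  0.03 -0.03] w 59.8 q [-0.06  0.2  -0.32  1.05 -0.    1.59]
[331.89102483  95.70910384]
[327.6473473  204.75329341]
```

View pics/w7.png

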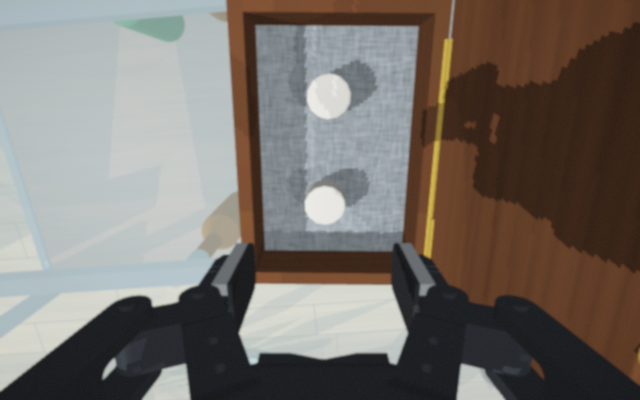

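```bash
python3 - <<'E'
from h import *
w=arm.camera('wrist'); f=w['frame']
m=(f.min(2)>185).astype(np.uint8); m[:30]=0;m[240:]=0;m[:,:290]=0;m[:,360:]=0
k,l,s,ce=cv2.connectedComponentsWithStats(m)
for i in range(1,k):
    if s[i,4]>300: print(s[i],ce[i],onz(w,*ce[i],64).round(1))
E
```

```text
[ 303   74   43   46 1524] [323.82808399  96.40485564] [529.1  39.9  64. ]
[ 301  186   40   39 1212] [320.64686469 204.70049505] [520.3 -40.4  64. ]
```

```bash
python3 -m handwheel '[[[-0.010,0.001,0.03,0,0,0,-0.4],[0,0,0.04,0,0,0,-0.4],[0,0,0.03,0,0,0,-0.4],[0,0,0.02,0,0,0,-0.4],[0,0,0,0,0,0,-0.4]]]' 40; python3 - <<'E'
from h import *
st(); w=arm.camera('wrist');save(w,'w8.png')
E
```

```text
time: 17.08
tool_pos: [523.1, -40.4, 129.9]
ee_rot: [-3.14, 0.0, 1.493]
force: [0.0, 0.3, 0.3]
width: 59.8
t 17.07 p [523.1 -40.4 129.9] rpy [-179.9    0.    85.5] F [0.  0.3 0.3] M [-0.04 -0.07  0.03] w 59.8 q [-0.08  0.31 -0.47  0.79 -0.    1.57]
```

View pics/w8.png

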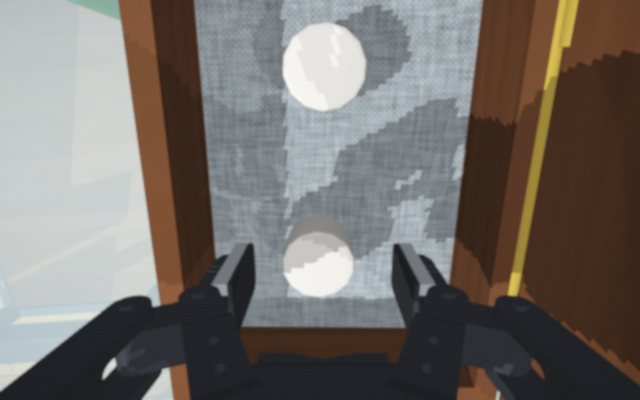

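```bash
python3 -m handwheel '[[[0,-0.0015,0.010,0,0,0,-0.4],[0,0,0.005,0,0,0,-0.3],[0,0,0,0,0,0,-0.2]]]' 40; python3 - <<'E'
from h import *
st(); w=arm.camera('wrist');save(w,'w9.png'); p=arm.sense()['tool_pos']
print(proj(w,(p[0],p[1],64)))
E
```

```text
time: 17.5
tool_pos: [521.8, -40.3, 115.2]
ee_rot: [-3.141, -0.0, 1.493]
force: [0.3, 0.9, 0.4]
width: 51.4
t 17.5 p [521.8 -40.3 115.2] rpy [-180.    -0.    85.5] F [0.3 0.9 0.4] M [-0.01  0.02 -0.03] w 51.4 q [-0.08  0.33 -0.49  0.75  0.    1.57]
[323.69071165 282.64693607]
```

View pics/w9.png

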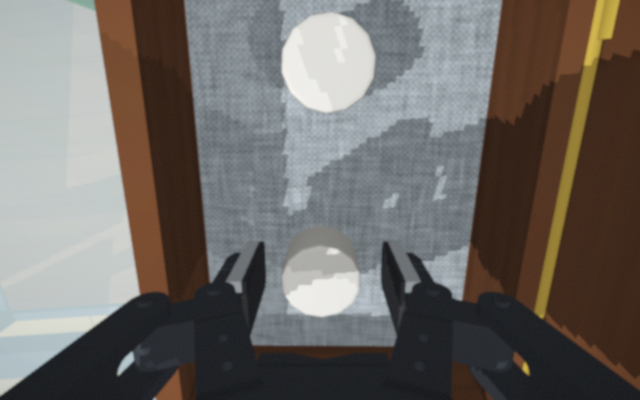

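The disc is centred between the pads at (320,278), where it was predicted. Closing.

```bash
python3 -m handwheel '[[[0,0,0,0,0,0,0.2],[0,0,0,0,0,0,0.5],[0,0,0,0,0,0,1],[0,0,0,0,0,0,1],[0,0,-0.005,0,0,0,1],[0,0,-0.02,0,0,0,1]]]' 40; python3 - <<'E'
from h import *
st(); w=arm.camera('wrist');save(w,'w10.png')
E
```

```text
time: 18.3
tool_pos: [520.8, -40.3, 139.6]
ee_rot: [-3.139, -0.0, 1.493]
force: [-1.4, 0.4, -0.8]
width: 30.5
t 18.3 p [520.8 -40.3 139.6] rpy [-179.8   -0.    85.5] F [-1.4  0.4 -0.8] M [-0.02 -0.03  0.01] w 30.5 q [-0.08  0.3  -0.47  0.81  0.    1.57]
```

View pics/w10.png

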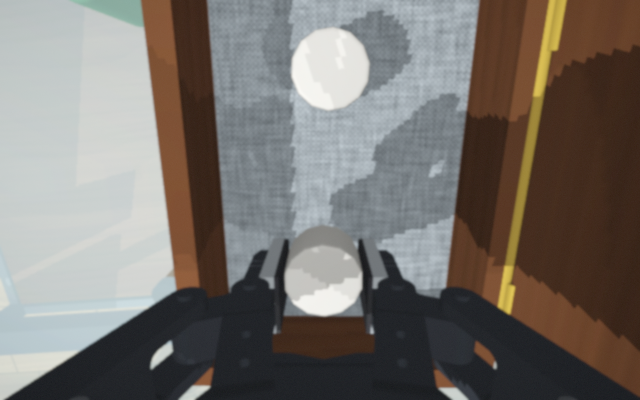

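```bash
python3 -m handwheel '[[[0,0,-0.03,0,0,0,1],[0,0,-0.04,0,0,0,1],[0,0,0,0,0,0,1]]]' 40; python3 - <<'E'
from h import *
st(); plan((422,-263,190),85.5,5)
E
```

```text
time: 18.73
tool_pos: [524.1, -40.5, 213.2]
ee_rot: [3.136, -0.0, 1.493]
force: [0.6, 0.2, -1.0]
width: 30.0
t 18.73 p [524.1 -40.5 213.2] rpy [179.7  -0.   85.5] F [ 0.6  0.2 -1. ] M [ 0.02 -0.01  0.01] w 30.0 q [-0.08  0.23 -0.38  0.96 -0.    1.57]
[-0.0459,-0.0169,0.0045, 0.07,-0.00,0.01]
[-0.0459,-0.0169,0.0046, 0.07,-0.00,0.01]
[-0.0460,-0.0169,0.0046, 0.07,-0.00,0.01]
[-0.0460,-0.0169,0.0046, 0.07,-0.00,0.01]
[-0.0460,-0.0169,0.0046, 0.07,-0.00,0.01]
```

```bash
python3 -m handwheel '[[[-0.020,-0.008,0.002,0,0,0,1],[-0.046,-0.017,0.004,0,0,0,1],[-0.046,-0.017,0.004,0,0,0,1],[-0.046,-0.017,0.004,0,0,0,1],[-0.046,-0.017,0.004,0,0,0,1],[-0.026,-0.009,0.002,0,0,0,1],[0,0,0,0,0,0,1],[0,0,0,0,0,0,1]]]' 40; python3 - <<'E'
from h import *
st(); w=arm.camera('wrist');save(w,'w11.png')
s=arm.camera('side'); save(s,'s11.png',(230,180,430,380),3); print(proj(w,(422,-263,80)))
E
```

```text
time: 19.73
tool_pos: [419.1, -262.4, 189.6]
ee_rot: [-3.141, -0.001, 1.493]
force: [0.5, -0.6, -1.4]
width: 30.0
t 19.73 p [ 419.1 -262.4  189.6] rpy [-1.80e+02 -1.00e-01  8.55e+01] F [ 0.5 -0.6 -1.4] M [ 0.04 -0.02 -0.  ] w 30.0 q [-0.56  0.2  -0.47  0.9   0.    1.09]
[328.60259002 229.13086871]
```

View pics/w11.png

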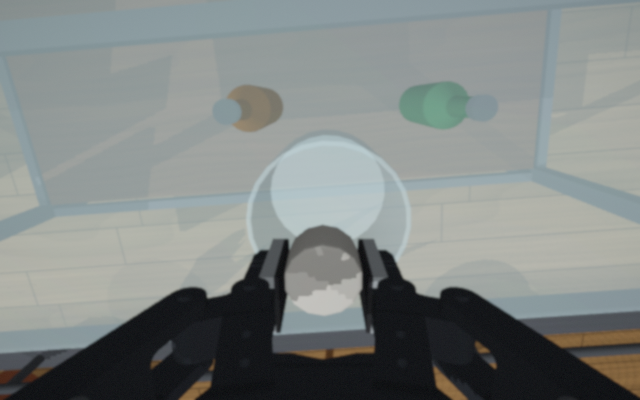

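View pics/s11.png

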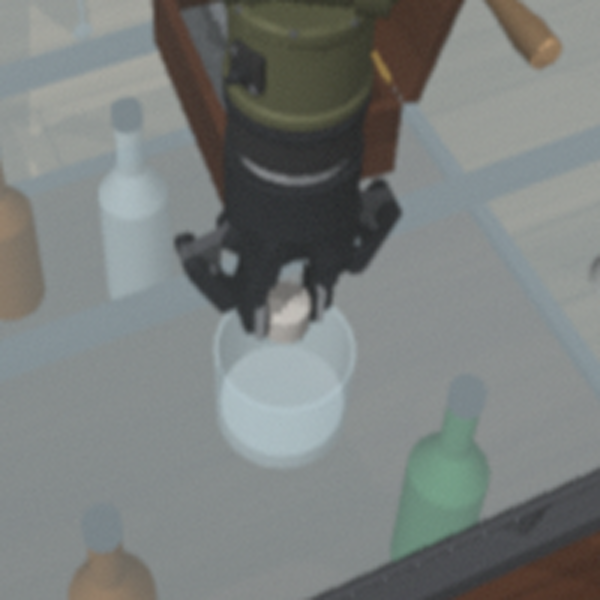

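```bash
python3 - <<'E'
from h import *
w=arm.camera('wrist'); st()
pts=[(247,215),(410,215),(328.5,136),(262,170),(396,170),(253,243),(404,243)]
P=np.array([onz(w,*p,80)[:2] for p in pts]); print(P.round(1))
A=np.c_[2*P,np.ones(len(P))]; s=np.linalg.lstsq(A,(P**2).sum(1),rcond=None)[0]; print(s[:2],np.sqrt(s[2]+s[0]**2+s[1]**2))
save(w,'w12.png',(230,120,430,320),3)
E
```

```text
t 19.88 p [ 419.7 -262.1  190.2] rpy [-180.    -0.    85.6] F [ 0.2  0.2 -0.9] M [ 0.01  0.05 -0.01] w 30.6 q [-0.56  0.2  -0.47  0.9   0.    1.09]
[[ 378.4 -251.2]
 [ 467.6 -258.1]
 [ 426.1 -211.8]
 [ 389.8 -226.8]
 [ 460.5 -232.3]
 [ 379.5 -267.9]
 [ 464.1 -274.5]]
[ 422.92214096 -256.67052864] 44.81203706051177
```

View pics/w12.png

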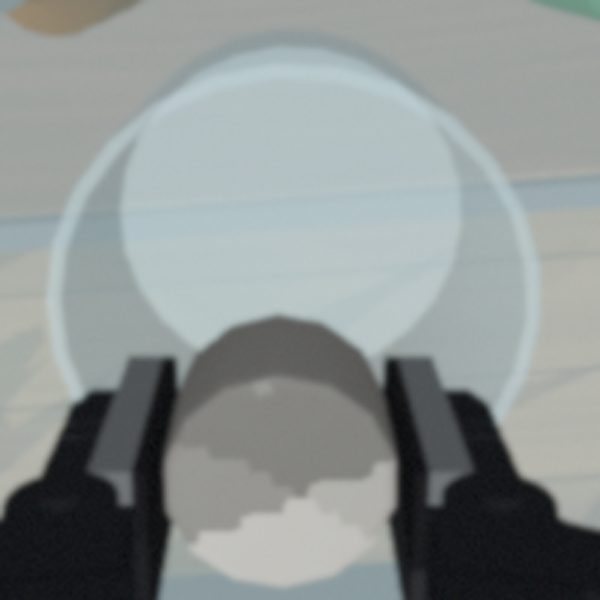

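```bash
python3 - <<'E'
from h import *
w=arm.camera('wrist'); st()
pts=[(245.7,220),(410.3,220),(327.3,140.7),(255.5,180),(399,180),(252,248),(405,248)]
P=np.array([onz(w,*p,80)[:2] for p in pts])
A=np.c_[2*P,np.ones(len(P))]; s=np.linalg.lstsq(A,(P**2).sum(1),rcond=None)[0]; print(s[:2],np.sqrt(s[2]+s[0]**2+s[1]**2))
E
```

```text
t 19.93 p [ 419.7 -262.2  190.3] rpy [-180.    -0.    85.6] F [ 0.2 -0.2 -0.8] M [ 0.03 -0.04  0.03] w 30.2 q [-0.56  0.2  -0.47  0.9   0.    1.09]
[ 422.47333288 -259.67180581] 45.569135986227096
```

The tumbler axis is near (422.3, -261.5). I'll shift 2.5 mm and lower inside the glass.

```bash
python3 -m handwheel '[[[0.0005,0.0025,0.025,0,0,0,1],[0,0,0.03,0,0,0,1],[0,0,0.015,0,0,0,1],[0,0,0,0,0,0,1]]]' 40; python3 - <<'E'
from h import *
st(); s=arm.camera('side'); save(s,'s12.png',(280,230,380,350),5)
E
```

```text
time: 20.42
tool_pos: [421.3, -262.0, 119.6]
ee_rot: [-3.14, -0.001, 1.494]
force: [0.0, -0.5, -0.2]
width: 30.4
t 20.43 p [ 421.3 -262.   119.6] rpy [-1.799e+02 -1.000e-01  8.560e+01] F [ 0.  -0.5 -0.2] M [0.06 0.03 0.04] w 30.4 q [-0.56  0.28 -0.55  0.74  0.    1.09]
```

View pics/s12.png

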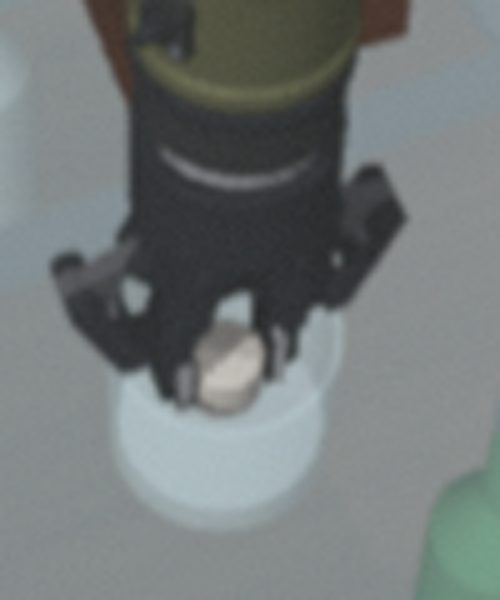

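Nothing is touching yet. The finger linkages flare outward, so I'll go down in small steps and watch the force in case they reach the rim.

```bash
python3 -m handwheel '[[[0,0,0.005,0,0,0,1],[0,0,0.003,0,0,0,1],[0,0,0,0,0,0,1]]]' 40;python3 - <<'E'
from h import *
st()
E
```

```text
time: 20.85
tool_pos: [421.8, -262.8, 112.5]
ee_rot: [3.141, 0.0, 1.493]
force: [0.6, 0.4, -0.5]
width: 30.4
t 20.85 p [ 421.8 -262.8  112.5] rpy [180.    0.   85.5] F [ 0.6  0.4 -0.5] M [ 0.03 -0.04 -0.05] w 30.4 q [-0.56  0.29 -0.56  0.72 -0.    1.09]
```

```bash
python3 -m handwheel '[[[0,0,0.003,0,0,0,1],[0,0,0.003,0,0,0,1],[0,0,0,0,0,0,1]]]' 40;python3 - <<'E'
from h import *
st(); s=arm.camera('side'); save(s,'s13.png',(280,230,380,350),5)
w=arm.camera('wrist');save(w,'w13.png')
E
```

```text
time: 21.22
tool_pos: [422.3, -263.0, 107.2]
ee_rot: [3.14, 0.0, 1.493]
force: [-1.7, 1.0, 9.0]
width: 30.4
t 21.23 p [ 422.3 -263.   107.2] rpy [179.9   0.   85.5] F [-1.7  1.   9. ] M [0.19 0.26 0.03] w 30.4 q [-0.56  0.29 -0.56  0.71  0.    1.09]
```

View pics/s13.png

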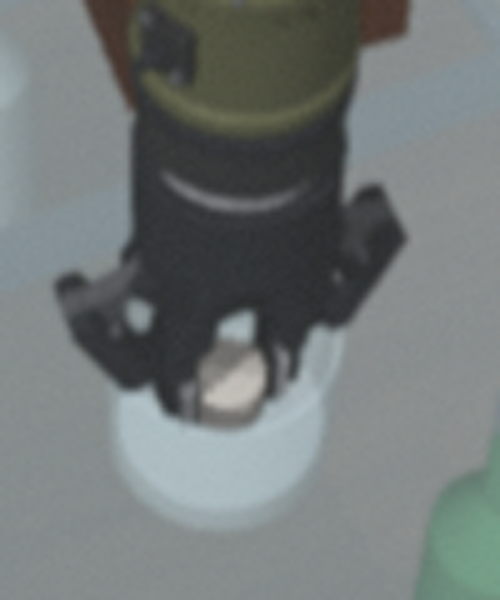

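View pics/w13.png

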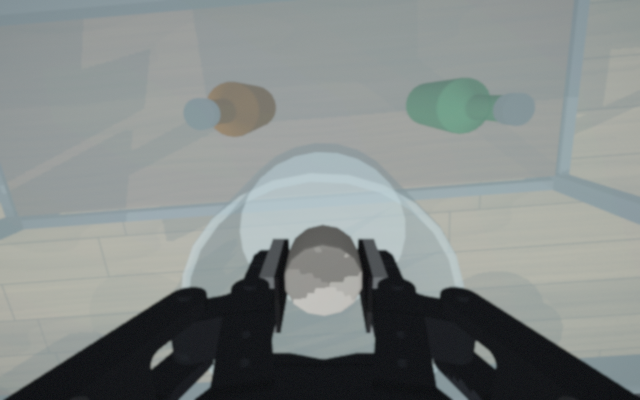

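The linkage meets the rim at TCP z = 107, giving 9 N. The disc's underside is then about 18 mm above the glass floor. I'll back off 3 mm and open just a little, so the linkage stays clear of the rim and the remaining drop is only about 20 mm.

```bash
python3 -m handwheel '[[[0,0,-0.003,0,0,0,1],[0,0,0,0,0,0,0.3],[0,0,0,0,0,0,0.2],[0,0,0,0,0,0,0.13],[0,0,0,0,0,0,0.13],[0,0,0,0,0,0,0.13]]]' 40;python3 - <<'E'
from h import *
st(); 
w=arm.camera('wrist');save(w,'w14.png')
E
```

```text
time: 22.08
tool_pos: [421.8, -262.7, 109.3]
ee_rot: [-3.142, -0.0, 1.493]
force: [-0.4, 0.9, 0.8]
width: 37.4
t 22.07 p [ 421.8 -262.7  109.3] rpy [-180.    -0.    85.5] F [-0.4  0.9  0.8] M [-0.08  0.01 -0.01] w 37.4 q [-0.56  0.29 -0.56  0.72 -0.    1.09]
```

View pics/w14.png

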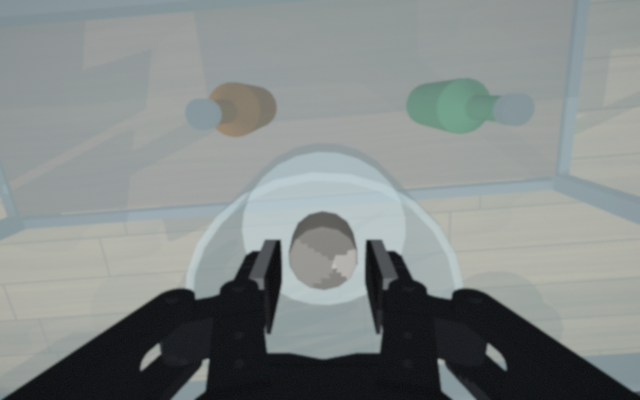

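The disc is free and lying flat inside the glass at (323,250). I'll raise and head for the other disc.

```bash
python3 -m handwheel '[[[0,0,-0.02,0,0,0,0.13],[0,0,-0.04,0,0,0,0.13],[0,0,-0.045,0,0,0,0.13],[0,0,0,0,0,0,-0.4]]]' 40;python3 - <<'E'
from h import *
st(); s=arm.camera('side'); save(s,'s15.png',(280,230,380,350),5); plan((530,39.5,215),85.5,6)
E
```

```text
time: 22.62
tool_pos: [423.9, -264.0, 217.9]
ee_rot: [3.136, 0.003, 1.493]
force: [1.0, 0.2, 0.0]
width: 54.0
t 22.62 p [ 423.9 -264.   217.9] rpy [179.7   0.2  85.5] F [1.  0.2 0. ] M [ 0.03 -0.03 -0.04] w 54.0 q [-0.56  0.18 -0.43  0.96 -0.    1.09]
[0.0517,0.0139,0.0001, 0.03,0.02,0.01]
[0.0517,0.0139,0.0001, 0.03,0.02,0.01]
[0.0517,0.0139,0.0001, 0.03,0.02,0.01]
[0.0517,0.0139,0.0001, 0.03,0.02,0.01]
[0.0517,0.0139,0.0001, 0.03,0.02,0.01]
[0.0517,0.0138,0.0001, 0.03,0.02,0.01]
```

View pics/s15.png

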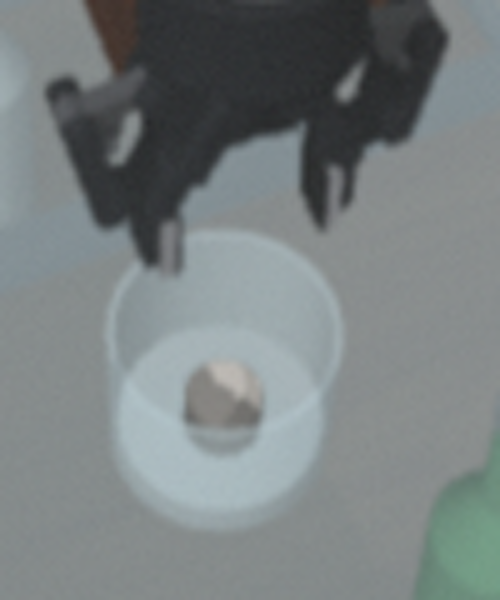

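Disc one sits centred on the floor of the tumbler. Moving to the other disc.

```bash
python3 -m handwheel '[[[0.026,0.007,0,0,0,0,-0.4],[0.052,0.014,0,0,0,0,-0.4],[0.052,0.014,0,0,0,0,-0.4],[0.052,0.014,0,0,0,0,-0.4],[0.052,0.014,0,0,0,0,-0.4],[0.052,0.014,0,0,0,0,-0.4],[0.026,0.006,0,0,0,0,-0.4],[0,0,0.03,0,0,0,-0.4],[0,0,0.035,0,0,0,-0.4],[0,0,0,0,0,0,-0.4]]]' 40;python3 - <<'E'
from h import *
st();w=arm.camera('wrist');save(w,'w16.png');p=arm.sense()['tool_pos']
print(proj(w,(p[0],p[1],64)))
E
```

```text
time: 23.92
tool_pos: [525.6, 41.7, 145.7]
ee_rot: [-3.134, 0.001, 1.493]
force: [-1.5, -0.1, -0.2]
width: 59.8
t 23.93 p [525.6  41.7 145.7] rpy [-1.796e+02  1.000e-01  8.560e+01] F [-1.5 -0.1 -0.2] M [ 0.   -0.06  0.01] w 59.8 q [ 0.08  0.3  -0.45  0.83 -0.    1.73]
[327.51534066 249.32783351]
```

View pics/w16.png

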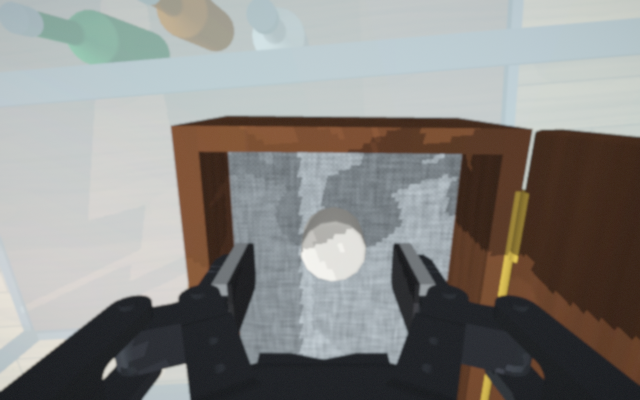

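```bash
python3 -m handwheel '[[[-0.001,0.002,0.012,0,0,0,-0.4],[0,0,0.007,0,0,0,-0.3],[0,0,0,0,0,0,-0.2],[0,0,0,0,0,0,-0.2]]]' 40;python3 - <<'E'
from h import *
st();w=arm.camera('wrist');save(w,'w17.png');p=arm.sense()['tool_pos']
print(proj(w,(p[0],p[1],64)))
E
```

```text
time: 24.48
tool_pos: [531.0, 40.7, 130.7]
ee_rot: [3.141, -0.0, 1.493]
force: [-0.0, -0.4, 0.3]
width: 50.9
t 24.48 p [531.   40.7 130.7] rpy [180.   -0.   85.5] F [-0.  -0.4  0.3] M [ 0.03  0.   -0.02] w 50.9 q [ 0.08  0.32 -0.46  0.79 -0.    1.73]
[323.19739482 264.24347085]
```

View pics/w17.png

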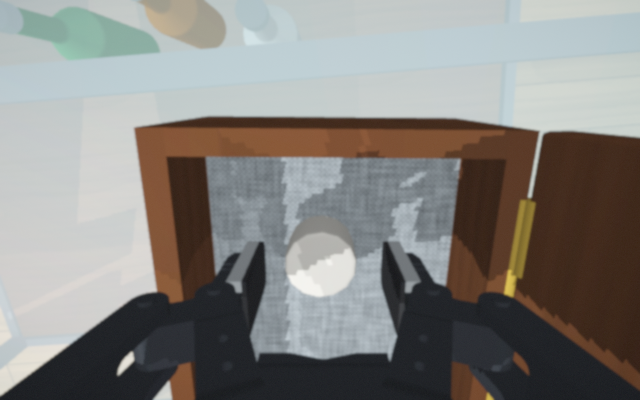

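Well centred. I'll go down 7 mm for a high grip, so the tips sit above the disc's underside, then close and lift.

```bash
python3 -m handwheel '[[[0,0,0.007,0,0,0,-0.2],[0,0,0,0,0,0,0.2],[0,0,0,0,0,0,0.5],[0,0,0,0,0,0,1],[0,0,0,0,0,0,1],[0,0,-0.005,0,0,0,1],[0,0,-0.02,0,0,0,1],[0,0,-0.03,0,0,0,1],[0,0,-0.035,0,0,0,1],[0,0,0,0,0,0,1]]]' 60; python3 - <<'E'
from h import *
st(); w=arm.camera('wrist');save(w,'w18.png'); s=arm.camera('side'); save(s,'s18.png',(240,60,400,220),4)
plan((414.5,249.5,195),85.5,5)
E
```

```text
time: 25.78
tool_pos: [532.7, 40.8, 216.5]
ee_rot: [3.136, -0.001, 1.493]
force: [-0.2, -0.1, -1.4]
width: 28.7
t 25.77 p [532.7  40.8 216.5] rpy [179.7  -0.   85.5] F [-0.2 -0.1 -1.4] M [ 0.04 -0.01 -0.05] w 28.7 q [ 0.08  0.24 -0.35  0.97 -0.    1.73]
[0.0398,-0.0264,0.0037, 0.01,-0.00,0.01]
[0.0398,-0.0265,0.0037, 0.01,-0.00,0.01]
[0.0398,-0.0265,0.0037, 0.01,-0.00,0.01]
[0.0398,-0.0265,0.0037, 0.01,-0.00,0.01]
[0.0398,-0.0265,0.0037, 0.01,-0.00,0.01]
```

View pics/w18.png

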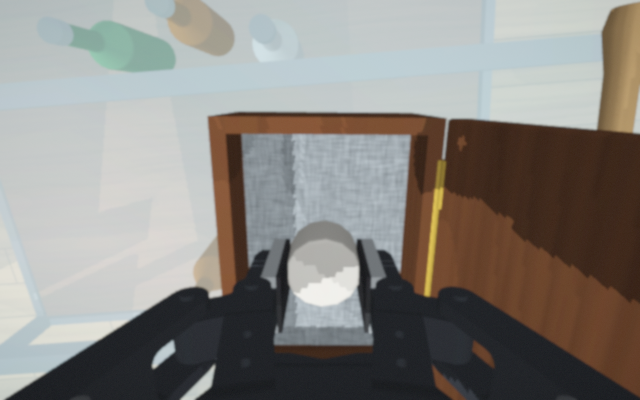

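View pics/s18.png

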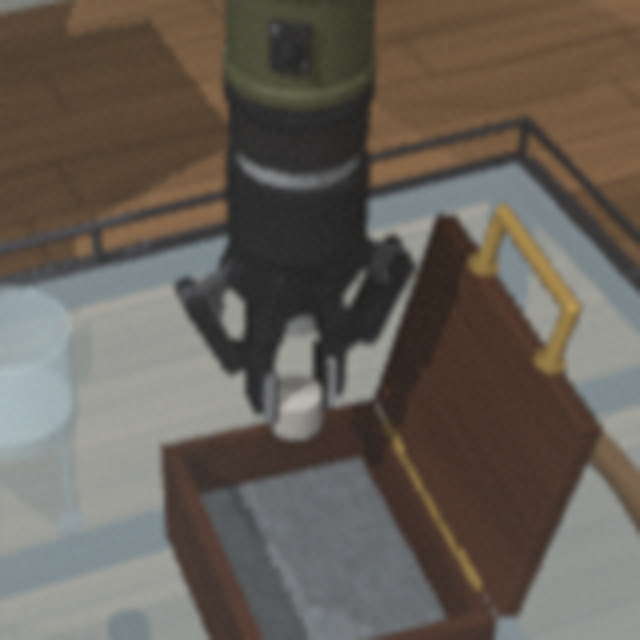

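The disc is held high, with its underside about 10 mm below the tips. Carrying it to the left tumbler.

```bash
python3 -m handwheel '[[[0.02,-0.013,0,0,0,0,1],[0.040,-0.0265,0.003,0,0,0,1],[0.040,-0.0265,0.004,0,0,0,1],[0.040,-0.0265,0.005,0,0,0,1],[0.040,-0.0265,0.005,0,0,0,1],[0.019,-0.0135,0.002,0,0,0,1],[0,0,0,0,0,0,1],[0,0,0,0,0,0,1]]]' 60; python3 - <<'E'
from h import *
st(); w=arm.camera('wrist');save(w,'w19.png',(170,100,470,320),2.6); s=arm.camera('side'); save(s,'s19.png',(190,80,290,200),5)
E
```

```text
time: 26.88
tool_pos: [414.0, 248.7, 193.6]
ee_rot: [-3.141, 0.001, 1.493]
force: [0.2, -0.8, -0.6]
width: 29.0
t 26.88 p [414.  248.7 193.6] rpy [-1.80e+02  1.00e-01  8.55e+01] F [ 0.2 -0.8 -0.6] M [ 0.02  0.01 -0.04] w 29.0 q [ 0.54  0.17 -0.49  0.91 -0.    2.19]
```

View pics/w19.png

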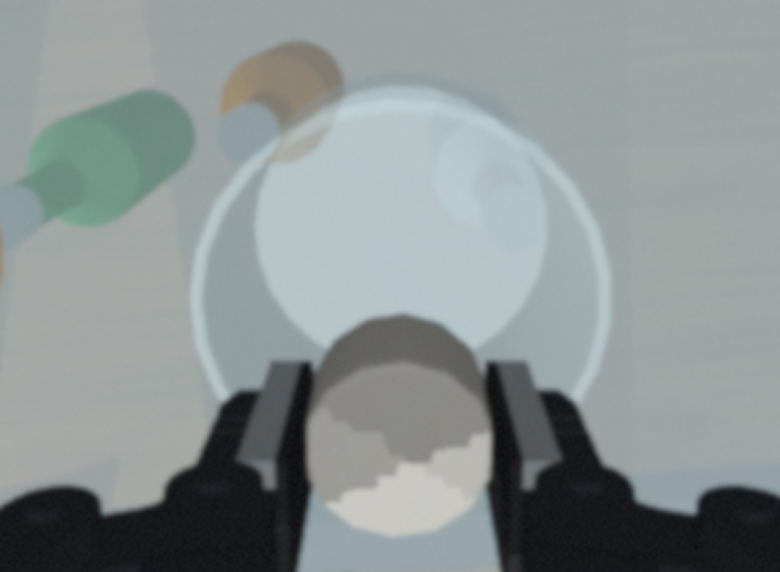

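View pics/s19.png

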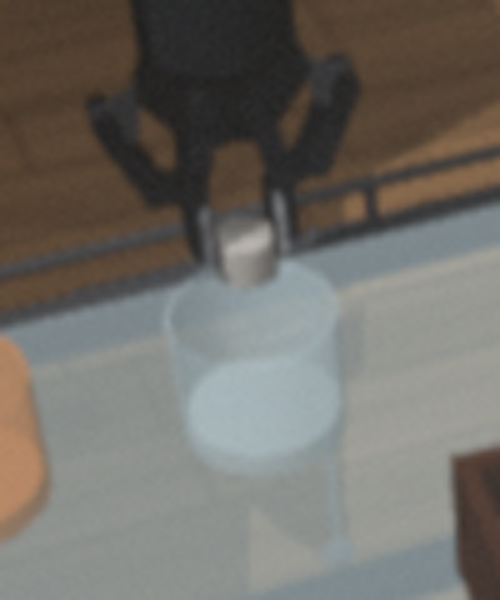

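```bash
python3 - <<'E'
from h import *
w=arm.camera('wrist'); st()
c=[(190,295),(612,295),(401,87),(215,210),(588,210),(202,360),(600,360)]
P=np.array([onz(w,x/2.6+170,y/2.6+100,80)[:2] for x,y in c])
A=np.c_[2*P,np.ones(len(P))]; s=np.linalg.lstsq(A,(P**2).sum(1),rcond=None)[0]; print(s[:2],np.sqrt(s[2]+s[0]**2+s[1]**2))
E
```

```text
t 27.02 p [414.6 248.6 194.2] rpy [-180.     0.    85.4] F [ 0.5 -0.3 -1. ] M [-0.08  0.    0.03] w 29.2 q [ 0.54  0.17 -0.49  0.91 -0.    2.19]
[415.45473784 253.52622442] 45.386612615992924
```

```bash
python3 -m handwheel '[[[0.002,0.001,0.025,0,0,0,1],[0,0,0.03,0,0,0,1],[0,0,0.02,0,0,0,1],[0,0,0.004,0,0,0,1],[0,0,0,0,0,0,1]]]' 60; python3 - <<'E'
from h import *
st()
E
```

```text
time: 27.65
tool_pos: [415.7, 251.0, 115.7]
ee_rot: [3.141, -0.0, 1.492]
force: [0.1, 0.3, 0.1]
width: 29.1
t 27.65 p [415.7 251.  115.7] rpy [180.   -0.   85.5] F [0.1 0.3 0.1] M [ 0.02  0.02 -0.03] w 29.1 q [ 0.54  0.27 -0.58  0.72 -0.    2.19]
```

```bash
python3 -m handwheel '[[[0,0,0.003,0,0,0,1],[0,0,0.002,0,0,0,1],[0,0,0,0,0,0,1]]]' 60; python3 - <<'E'
from h import *
st(); s=arm.camera('side'); save(s,'s20.png',(190,80,290,200),5)
E
```

```text
time: 28.02
tool_pos: [415.4, 251.4, 110.5]
ee_rot: [3.141, -0.0, 1.493]
force: [-0.3, 0.4, -0.5]
width: 29.1
t 28.02 p [415.4 251.4 110.5] rpy [180.   -0.   85.5] F [-0.3  0.4 -0.5] M [0.02 0.02 0.02] w 29.1 q [ 0.54  0.27 -0.59  0.71 -0.    2.19]
```

View pics/s20.png

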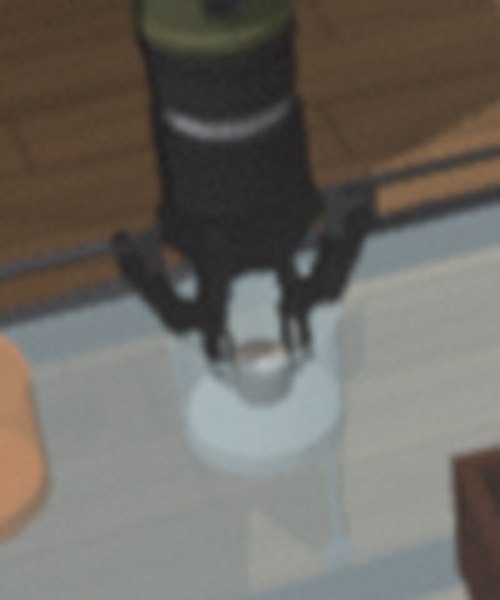

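The disc is well down inside, about 12 mm above the glass floor, and no force shows. Releasing with a small opening.

```bash
python3 -m handwheel '[[[0,0,0,0,0,0,0.3],[0,0,0,0,0,0,0.2],[0,0,0,0,0,0,0.13],[0,0,0,0,0,0,0.13],[0,0,0,0,0,0,0.13]]]' 40;python3 - <<'E'
from h import *
st(); 
w=arm.camera('wrist');save(w,'w21.png')
E
```

```text
time: 28.7
tool_pos: [415.3, 251.3, 110.4]
ee_rot: [3.142, 0.0, 1.493]
force: [0.4, 0.1, 0.7]
width: 37.2
t 28.7 p [415.3 251.3 110.4] rpy [180.    0.   85.5] F [0.4 0.1 0.7] M [-0.    0.02 -0.02] w 37.2 q [ 0.54  0.27 -0.59  0.71 -0.    2.19]
```

View pics/w21.png

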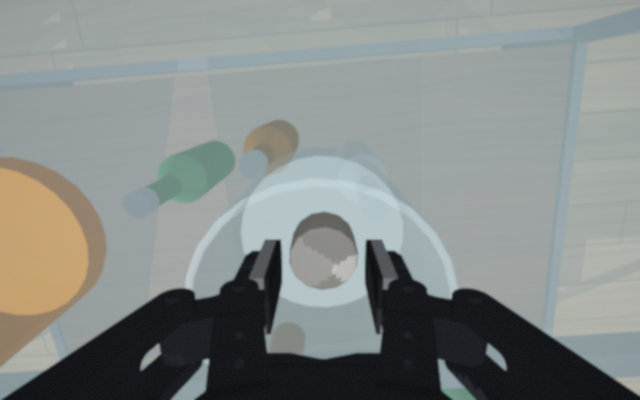

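The disc lies flat in the glass. I'll raise clear and check everything.

```bash
python3 -m handwheel '[[[0,0,-0.02,0,0,0,0.13],[0,0,-0.04,0,0,0,0.13],[0,0,-0.05,0,0,0,0.13],[0,0,-0.05,0,0,0,0.13],[0,-0.04,-0.03,0,0,0,0.13],[0,-0.03,0,0,0,0,0.13],[0,0,0,0,0,0,0.13],[0,0,0,0,0,0,0.13]]]' 40;python3 - <<'E'
from h import *
st(); t=arm.camera('top'); s=arm.camera('side'); save(t,'t22.png'); save(s,'s22.png')
E
```

```text
time: 29.75
tool_pos: [345.8, 256.9, 300.3]
ee_rot: [3.141, -0.0, 1.493]
force: [-0.0, 0.0, -0.6]
width: 37.2
t 29.75 p [345.8 256.9 300.3] rpy [180.   -0.   85.5] F [-0.   0.  -0.6] M [-0.04 -0.04 -0.  ] w 37.2 q [ 0.64 -0.   -0.43  1.14 -0.    2.29]
```

View pics/t22.png

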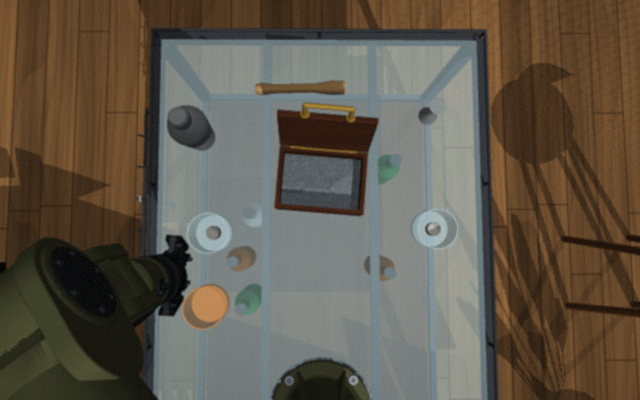

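View pics/s22.png

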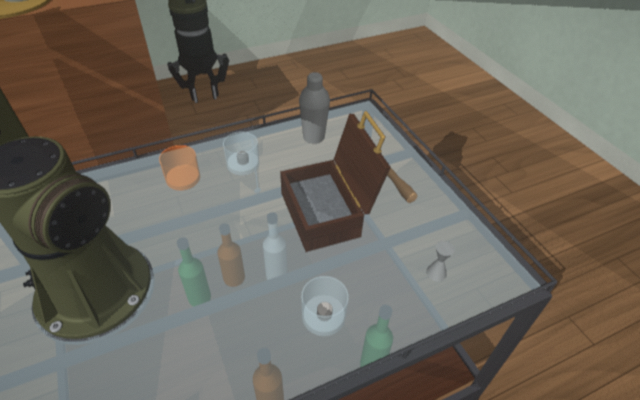

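All is as it should be. The discs show at (213,233) and (432,229) inside their tumblers, and the tumblers stand where they began. The lid is back, the box is empty and the bystanders are unmoved. Handing in.

```bash
python3 -c "
from bench import arm
print(arm.sign_off())"
```

```text
the job is handed in; nothing more can be done
None
```

The job is done and handed in at about 30 s of the 64 s allowed. The sign-off gives no verdict, so these results rest on my own checks.

- **Lid:** I gripped the bar from above and swung it back in hand until the force showed the stop, at about 105°. I pressed to about 13 N at the pull, eased off and let go. It stayed back at rest in every later picture.
- **Lid force:** halfway up, at about 45°, I had the hinge position slightly wrong and the force at the pull reached about 19 N. I corrected the arc and it fell to a few newtons.
- **Discs:** each was lowered inside its tumbler, but neither was set right on the floor. The finger linkages meet the rim first, and on the first glass they touched it at about 9 N before I backed off. I estimate the first disc fell about 20 mm. I gripped the second higher, so it fell only about 12 mm.
- **Last checks:** the final top and side pictures show one disc near the middle of each tumbler. The tumblers are upright where they started, the shaker, jigger, muddler and orange look-alike are unmoved, and the robot is clear of everything. I judged these by eye and did not measure them again. No check failed.

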